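Change over the tubes in the dry-block heater

ROBOT

A 6-joint arm with a two-finger parallel gripper is mounted at the origin on the work surface. World frame = base frame: x ahead of the robot, y to its left, z up, the work surface at z = 0. Lengths are in m, angles in rad, forces in N, time in s.
With the tool pointing down it reaches from about 0.325 to 0.875 m from the base axis. Payload 4.4 kg.
Tool frame: the origin (TCP) lies midway between the tips of the shut fingers; the grasp point (between the pads) lies 19 mm behind it; x points along the fingers, y is the direction in which the jaws open and shut, and the axes are right-handed (so a half turn about x gives the same grasp; the last joint's range is limited). The gripper opens to 85 mm and grips with 20 to 120 N. Pads are 22 mm wide; open, the fingers measure 114 mm over their backs; the gripper's body (76 mm by 85 mm) begins 54 mm behind the grasp point. The pads swing forward as they close: fully open they stand 13 mm farther back than shut.
Start: joints at [-1.383, 0.207, 1.542, -0, 1.393, -0.15], TCP at [0.191, -0.543, 0.231] pointing down, gripper open.
Joint ranges: [-2.73, 2.73], [-0.86, 2.22], [0.23, 2.46], [-1.11, 4.25], [0.08, 2.63], [-2.82, 2.82]. Speed limits (rad/s): [2.79, 2.79, 3.14, 3.14, 3.14, 3.14].

INTERFACE

Orientations are given as a unit quaternion [x, y, z, w].
In Python, from rig import env gives the robot as it stands. The module is installed in compiled form; this text tells all that it offers.
- The arm moves only by the tool servo_tool, never from a script. Its argument "plan" is text: rows parted by semicolons, each of 6 numbers parted by spaces: the shift along the world's x, y, z in cm, then the turn, a rotation vector about the world's x, y, z in degrees. A call has 1 to 12 rows; each row is the pose to reach, as a shift and turn from the pose commanded when the call began; what a row does not reach only later rows make up. A row lasts 1/12 s, in which the tool goes at most 41.7 mm and 7.16 degrees, less where a joint would pass 70% of its speed; a pose out of reach is approached as far as the arm can. A call with a gripper value outside its range is refused whole. "grip" is the opening, from 0 (shut) to 1 (fully open), set as the call begins (left out, the last holds). The fingers move at their own pace and stop on an object; "squeeze" is the grip in N (left out, the last holds). Time passes only in rows, so rows that repeat a pose let the fingers close. It gives the time, the measured TCP pose, the force and the opening at its end, in the units of the state.
- env.read_state(): the state, without advancing time (a new reading comes with each control period).
- env.read_camera(name): name is "scene" or "top" or "wrist"; returns a dict with "pixels" (480x640x3 uint8, red, green, blue), "K" (3x3 intrinsics, pixels), "pose" (4x4, takes a point from camera to world coordinates). Camera axes: x right, y down, z forward; pixel columns grow to the right and rows downward; lengths in m; the calibration is good to about 2 mm. The wrist camera is an equidistant fisheye: a pixel r from the principal point sees the ray r / f radians off the axis. A picture is of the moment at which its call begins. There is no depth.
- env.close_job(): hands the job in, once; it reports no verdict.
The state is a dict: "time": time; "joint_pos": joint angles; "joint_velocities": joint speeds; "joint_efforts": joint torques, N m; "position": TCP position; "tool_rot": TCP orientation; "wrist_force": force on the tool from outside, world axes, zero at the start; "moment": the same for the moment, N m; "finger_gap": opening from 0.0 (shut) to 1.0 (fully open).
Only numpy, scipy, OpenCV 4.12 (cv2) and the standard library are available. Lean on these libraries where they do the work, as an engineer would, in place of code of your own. Each camera call takes 0.05 s, during which the arm holds its last target.

TASK

The dry-block heater has finished a batch: turn its selector to off (the ring mark), then take every finished tube out of the heater's wells and stand it in the cooling block. Next take all the fresh tubes out of the angled rack and stand them upright and fully home in the heater's wells, lowering them in rather than dropping them, and only when all are in set the selector to the two-dot mark. Leave the other things on the bench where they are.

Things in the scene. Friction and masses are not known exactly. Their poses are not given: they have to be found in the camera images.
- heater: dry-block heater, a fixed cream box 220 mm deep (x) by 280 mm wide (y) and 85 mm high, origin under its centre, its front facing its own -x. On its left half (+y) a bored aluminium block, top 95 mm above the table, has four wells in a square; on its right half lies the black dial panel with the selector. Its z axis is up.
- selector (a joint): the heater's selector, a grey bar knob on a vertical axis: value 0 rad is off (ring mark), 0.45 is the one-dot, 0.90 the two-dot and 1.35 the three-dot mark; it grows clockwise seen from above. Spring detents draw it to the nearest of the four positions; the torque to leave one is about 0.04 N m. End stops just beyond the first and last position.
- selector_grip (a point): on the selector's axis, at the height to grip it, 116 mm above the table. The bar is 44 mm long, 14 mm thick and 31 mm tall (from 95 to 126 mm above the table), lies along this point's x axis and turns with the knob; a white line marks the end (+x) that points to the mark. With the knob at off the bar points 0.675 rad to the left of the heater's +x axis (away from its front), at 1.35 rad 0.675 rad to the right of it.
- cooler: cooling block, a loose plain steel block 116 by 116 mm and 66 mm high, 1.5 kg, with four holes in a square; origin under its centre
- rack: angled rack, loose, white plastic, 1.5 kg: a base 110 mm (x) by 150 mm (y) carries a block with three bores in a row along y, 51 mm apart, 55 mm deep and 24 mm wide, leaning 20 degrees from vertical towards its own -x, so that the caps of the tubes in it lean towards -x. Origin under the middle of the base; nothing of the rack itself is higher than 85 mm
- well0 (a point): mouth of a heater well, centre, level with the top of the aluminium block: 23 mm wide with a 2 mm chamfer, 55 mm deep, flat floor; wells are 56 mm apart. A tube that is fully home has its middle 7.5 mm above this point
- cool0 (a point): mouth of a hole of the cooling block, centre, level with its top: 23 mm wide with a 2 mm chamfer, 55 mm deep; holes are 58 mm apart. A tube that is fully home has its middle 7.5 mm above this point
- well1 (a point): mouth of a heater well, centre, level with the top of the aluminium block: 23 mm wide with a 2 mm chamfer, 55 mm deep, flat floor; wells are 56 mm apart. A tube that is fully home has its middle 7.5 mm above this point
- cool1 (a point): mouth of a hole of the cooling block, centre, level with its top: 23 mm wide with a 2 mm chamfer, 55 mm deep; holes are 58 mm apart. A tube that is fully home has its middle 7.5 mm above this point
- well2 (a point): mouth of a heater well, centre, level with the top of the aluminium block: 23 mm wide with a 2 mm chamfer, 55 mm deep, flat floor; wells are 56 mm apart. A tube that is fully home has its middle 7.5 mm above this point
- cool2 (a point): mouth of a hole of the cooling block, centre, level with its top: 23 mm wide with a 2 mm chamfer, 55 mm deep; holes are 58 mm apart. A tube that is fully home has its middle 7.5 mm above this point
- well3 (a point): mouth of a heater well, centre, level with the top of the aluminium block: 23 mm wide with a 2 mm chamfer, 55 mm deep, flat floor; wells are 56 mm apart. A tube that is fully home has its middle 7.5 mm above this point
- cool3 (a point): mouth of a hole of the cooling block, centre, level with its top: 23 mm wide with a 2 mm chamfer, 55 mm deep; holes are 58 mm apart. A tube that is fully home has its middle 7.5 mm above this point
- done0_mid (a point): finished tube, at the start upright in a well of the heater (two or three of them): a round-bottomed screw-cap glass culture tube, 20 mm in diameter and 125 mm long over all, with a black cap 24 mm in diameter and 20 mm tall at its top, 45 g; the point is at its middle, 62.5 mm above its bottom and 52.5 mm below the cap's centre; its z axis runs along the tube towards the cap
- done1_mid (a point): finished tube, at the start upright in a well of the heater (two or three of them): a round-bottomed screw-cap glass culture tube, 20 mm in diameter and 125 mm long over all, with a black cap 24 mm in diameter and 20 mm tall at its top, 45 g; the point is at its middle, 62.5 mm above its bottom and 52.5 mm below the cap's centre; its z axis runs along the tube towards the cap
- done2_mid (a point): finished tube, at the start upright in a well of the heater (two or three of them): a round-bottomed screw-cap glass culture tube, 20 mm in diameter and 125 mm long over all, with a black cap 24 mm in diameter and 20 mm tall at its top, 45 g; the point is at its middle, 62.5 mm above its bottom and 52.5 mm below the cap's centre; its z axis runs along the tube towards the cap
- fresh0_mid (a point): fresh tube, at the start leaning 20 degrees in a bore of the angled rack (two or three of them), its middle 7.5 mm outside the bore's mouth: a round-bottomed screw-cap glass culture tube, 20 mm in diameter and 125 mm long over all, with a black cap 24 mm in diameter and 20 mm tall at its top, 45 g; the point is at its middle, 62.5 mm above its bottom and 52.5 mm below the cap's centre; its z axis runs along the tube towards the cap
- fresh1_mid (a point): fresh tube, at the start leaning 20 degrees in a bore of the angled rack (two or three of them), its middle 7.5 mm outside the bore's mouth: a round-bottomed screw-cap glass culture tube, 20 mm in diameter and 125 mm long over all, with a black cap 24 mm in diameter and 20 mm tall at its top, 45 g; the point is at its middle, 62.5 mm above its bottom and 52.5 mm below the cap's centre; its z axis runs along the tube towards the cap
- fresh2_mid (a point): fresh tube, at the start leaning 20 degrees in a bore of the angled rack (two or three of them), its middle 7.5 mm outside the bore's mouth: a round-bottomed screw-cap glass culture tube, 20 mm in diameter and 125 mm long over all, with a black cap 24 mm in diameter and 20 mm tall at its top, 45 g; the point is at its middle, 62.5 mm above its bottom and 52.5 mm below the cap's centre; its z axis runs along the tube towards the cap
- reagent: bystander, to be left alone: amber reagent bottle, 60 mm wide, 120 mm high; origin under its centre
- beaker: bystander, to be left alone: small empty beaker, 68 mm wide, 80 mm high; origin under its centre
- timer: bystander, to be left alone: flat bench timer, 65 mm square, 16 mm high; origin under its centre
- vial: bystander, to be left alone: small amber vial, 28 mm wide, 45 mm high; origin under its centre
- marker: bystander, to be left alone: black marker pen lying flat, 125 mm long, 12 mm thick; origin under its centre

How it is judged:
On the way, in this order (a step that is already met when the one before it is completed fails the run):
1. the selector is turned to off (value of joint selector between -0.2 and 0.12 rad), for 0.2 s.
2. with the selector off, every finished tube stands fully home in the cooling block (all of step 1 and ((horizontal distance between done0_mid and cool0 below 0.007 m and z of done0_mid in the frame of cool0 between 0 and 0.012 m) or (horizontal distance between done0_mid and cool1 below 0.007 m and z of done0_mid in the frame of cool1 between 0 and 0.012 m) or (horizontal distance between done0_mid and cool2 below 0.007 m and z of done0_mid in the frame of cool2 between 0 and 0.012 m) or (horizontal distance between done0_mid and cool3 below 0.007 m and z of done0_mid in the frame of cool3 between 0 and 0.012 m)) and angle between each of done0_mid, done1_mid, done2_mid's own z axis and vertical below 0.12 rad and ((horizontal distance between done1_mid and cool0 below 0.007 m and z of done1_mid in the frame of cool0 between 0 and 0.012 m) or (horizontal distance between done1_mid and cool1 below 0.007 m and z of done1_mid in the frame of cool1 between 0 and 0.012 m) or (horizontal distance between done1_mid and cool2 below 0.007 m and z of done1_mid in the frame of cool2 between 0 and 0.012 m) or (horizontal distance between done1_mid and cool3 below 0.007 m and z of done1_mid in the frame of cool3 between 0 and 0.012 m)) and ((horizontal distance between done2_mid and cool0 below 0.007 m and z of done2_mid in the frame of cool0 between 0 and 0.012 m) or (horizontal distance between done2_mid and cool1 below 0.007 m and z of done2_mid in the frame of cool1 between 0 and 0.012 m) or (horizontal distance between done2_mid and cool2 below 0.007 m and z of done2_mid in the frame of cool2 between 0 and 0.012 m) or (horizontal distance between done2_mid and cool3 below 0.007 m and z of done2_mid in the frame of cool3 between 0 and 0.012 m))), for 0.2 s.
3. with the selector still off, every fresh tube stands fully home in a well of the heater (all of step 1 and ((horizontal distance between fresh0_mid and well0 below 0.007 m and z of fresh0_mid in the frame of well0 between 0 and 0.012 m) or (horizontal distance between fresh0_mid and well1 below 0.007 m and z of fresh0_mid in the frame of well1 between 0 and 0.012 m) or (horizontal distance between fresh0_mid and well2 below 0.007 m and z of fresh0_mid in the frame of well2 between 0 and 0.012 m) or (horizontal distance between fresh0_mid and well3 below 0.007 m and z of fresh0_mid in the frame of well3 between 0 and 0.012 m)) and angle between each of fresh0_mid, fresh1_mid, fresh2_mid's own z axis and vertical below 0.12 rad and ((horizontal distance between fresh1_mid and well0 below 0.007 m and z of fresh1_mid in the frame of well0 between 0 and 0.012 m) or (horizontal distance between fresh1_mid and well1 below 0.007 m and z of fresh1_mid in the frame of well1 between 0 and 0.012 m) or (horizontal distance between fresh1_mid and well2 below 0.007 m and z of fresh1_mid in the frame of well2 between 0 and 0.012 m) or (horizontal distance between fresh1_mid and well3 below 0.007 m and z of fresh1_mid in the frame of well3 between 0 and 0.012 m)) and ((horizontal distance between fresh2_mid and well0 below 0.007 m and z of fresh2_mid in the frame of well0 between 0 and 0.012 m) or (horizontal distance between fresh2_mid and well1 below 0.007 m and z of fresh2_mid in the frame of well1 between 0 and 0.012 m) or (horizontal distance between fresh2_mid and well2 below 0.007 m and z of fresh2_mid in the frame of well2 between 0 and 0.012 m) or (horizontal distance between fresh2_mid and well3 below 0.007 m and z of fresh2_mid in the frame of well3 between 0 and 0.012 m))), for 0.2 s.
4. the selector is set to the two-dot mark (value of joint selector between 0.78 and 1.02 rad), for 0.2 s.
At the end, for the whole second after the job is handed in: The selector stands at the two-dot mark (within 0.12 rad), every finished tube stands in a hole of the cooling block and every fresh tube in a well of the heater, fully home (middle within 7 mm of the hole's axis and less than 12 mm above its mouth), upright within 0.12 rad, released and at rest (all of step 4 and ((horizontal distance between done0_mid and cool0 below 0.007 m and z of done0_mid in the frame of cool0 between 0 and 0.012 m) or (horizontal distance between done0_mid and cool1 below 0.007 m and z of done0_mid in the frame of cool1 between 0 and 0.012 m) or (horizontal distance between done0_mid and cool2 below 0.007 m and z of done0_mid in the frame of cool2 between 0 and 0.012 m) or (horizontal distance between done0_mid and cool3 below 0.007 m and z of done0_mid in the frame of cool3 between 0 and 0.012 m)) and angle between each of done0_mid, done1_mid, done2_mid, fresh0_mid, fresh1_mid, fresh2_mid's own z axis and vertical below 0.12 rad and ((horizontal distance between done1_mid and cool0 below 0.007 m and z of done1_mid in the frame of cool0 between 0 and 0.012 m) or (horizontal distance between done1_mid and cool1 below 0.007 m and z of done1_mid in the frame of cool1 between 0 and 0.012 m) or (horizontal distance between done1_mid and cool2 below 0.007 m and z of done1_mid in the frame of cool2 between 0 and 0.012 m) or (horizontal distance between done1_mid and cool3 below 0.007 m and z of done1_mid in the frame of cool3 between 0 and 0.012 m)) and ((horizontal distance between done2_mid and cool0 below 0.007 m and z of done2_mid in the frame of cool0 between 0 and 0.012 m) or (horizontal distance between done2_mid and cool1 below 0.007 m and z of done2_mid in the frame of cool1 between 0 and 0.012 m) or (horizontal distance between done2_mid and cool2 below 0.007 m and z of done2_mid in the frame of cool2 between 0 and 0.012 m) or (horizontal distance between done2_mid and cool3 below 0.007 m and z of done2_mid in the frame of cool3 between 0 and 0.012 m)) and ((horizontal distance between fresh0_mid and well0 below 0.007 m and z of fresh0_mid in the frame of well0 between 0 and 0.012 m) or (horizontal distance between fresh0_mid and well1 below 0.007 m and z of fresh0_mid in the frame of well1 between 0 and 0.012 m) or (horizontal distance between fresh0_mid and well2 below 0.007 m and z of fresh0_mid in the frame of well2 between 0 and 0.012 m) or (horizontal distance between fresh0_mid and well3 below 0.007 m and z of fresh0_mid in the frame of well3 between 0 and 0.012 m)) and ((horizontal distance between fresh1_mid and well0 below 0.007 m and z of fresh1_mid in the frame of well0 between 0 and 0.012 m) or (horizontal distance between fresh1_mid and well1 below 0.007 m and z of fresh1_mid in the frame of well1 between 0 and 0.012 m) or (horizontal distance between fresh1_mid and well2 below 0.007 m and z of fresh1_mid in the frame of well2 between 0 and 0.012 m) or (horizontal distance between fresh1_mid and well3 below 0.007 m and z of fresh1_mid in the frame of well3 between 0 and 0.012 m)) and ((horizontal distance between fresh2_mid and well0 below 0.007 m and z of fresh2_mid in the frame of well0 between 0 and 0.012 m) or (horizontal distance between fresh2_mid and well1 below 0.007 m and z of fresh2_mid in the frame of well1 between 0 and 0.012 m) or (horizontal distance between fresh2_mid and well2 below 0.007 m and z of fresh2_mid in the frame of well2 between 0 and 0.012 m) or (horizontal distance between fresh2_mid and well3 below 0.007 m and z of fresh2_mid in the frame of well3 between 0 and 0.012 m)) and contact force between the fingers and done0 below 0.1 N and contact force between the fingers and done1 below 0.1 N and contact force between the fingers and done2 below 0.1 N and contact force between the fingers and fresh0 below 0.1 N and contact force between the fingers and fresh1 below 0.1 N and contact force between the fingers and fresh2 below 0.1 N and linear speed of each of done0, done1, done2, fresh0, fresh1, fresh2 below 0.02 m/s); the robot touches nothing.
It fails at once if a bystander is moved by more than 40 mm (distance of any of reagent, beaker, timer, vial, marker from where it was at the start of the episode above 0.04 m).
It fails at once if a fresh tube is dropped into the heater (let go and falling faster than 0.6 m/s) ((linear speed of fresh0 above 0.6 m/s and contact force between the fingers and fresh0 below 0.05 N and (horizontal distance between fresh0_mid and well0 below 0.02 m or horizontal distance between fresh0_mid and well1 below 0.02 m or horizontal distance between fresh0_mid and well2 below 0.02 m or horizontal distance between fresh0_mid and well3 below 0.02 m)) or (linear speed of fresh1 above 0.6 m/s and contact force between the fingers and fresh1 below 0.05 N and (horizontal distance between fresh1_mid and well0 below 0.02 m or horizontal distance between fresh1_mid and well1 below 0.02 m or horizontal distance between fresh1_mid and well2 below 0.02 m or horizontal distance between fresh1_mid and well3 below 0.02 m)) or (linear speed of fresh2 above 0.6 m/s and contact force between the fingers and fresh2 below 0.05 N and (horizontal distance between fresh2_mid and well0 below 0.02 m or horizontal distance between fresh2_mid and well1 below 0.02 m or horizontal distance between fresh2_mid and well2 below 0.02 m or horizontal distance between fresh2_mid and well3 below 0.02 m))).
Of done0, done1, done2 only 2 to 3 are there at a start; the rules pass over those that are not, and their reading is None.
Of fresh0, fresh1, fresh2 only 2 to 3 are there at a start; the rules pass over those that are not, and their reading is None.
At some moment in a run one of cooler, rack may be knocked a few centimetres aside while the robot is not near it.
It also fails if it takes over 210 s, if anything falls off the work surface, if the arm or the gripper's body presses on something with over 40 N, if the wrist force passes 120 N, or if a joint passes its speed limit or range.

## Working session

There is one attempt and no reset: what is moved stays moved. The work goes in short steps, Python scripts to look and compute and a tool call to move; the robot and the scene stay as the last step left them, time stands still between calls to the robot, and variables do not carry over. Pictures are saved under pics/ and viewed, and the job is handed in when it is done.

Besides the shell and the picture viewer there is one more tool, called after "Call:" in YAML: its name, and indented under it one key for each argument. servo_tool: Moves the arm, as the interface text tells. Its arguments: {"type":"object","properties":{"plan":{"type":"string"},"grip":{"type":"number"},"squeeze":{"type":"number"}},"required":["plan"]}

```bash
mkdir -p pics; ls; cat > h.py <<'E'
import numpy as np, cv2
from rig import env
def snap(name,fn):
    c=env.read_camera(name); cv2.imwrite('pics/'+fn+'.png',c['pixels'][:,:,::-1]); np.savez('pics/'+fn+'.npz',K=c['K'],pose=c['pose'],pix=c['pixels']); return c
def load(fn):
    return np.load('pics/'+fn+'.npz')
def ray(c,u,v):
    K=c['K'];d=np.array([(u-K[0,2])/K[0,0],(v-K[1,2])/K[1,1],1.]); P=c['pose']; return P[:3,3],P[:3,:3]@d
def onz(c,u,v,z):
    o,d=ray(c,u,v); return o+d*(z-o[2])/d[2]
def proj(c,p):
    P=c['pose']; q=P[:3,:3].T@(np.array(p)-P[:3,3]); x=c['K']@(q/q[2]); return x[:2]
def projf(c,p):
    P=c['pose']; q=P[:3,:3].T@(np.array(p)-P[:3,3]); th=np.arctan2(np.hypot(q[0],q[1]),q[2]); a=np.arctan2(q[1],q[0]); K=c['K']
    return np.array([K[0,2]+K[0,0]*th*np.cos(a),K[1,2]+K[1,1]*th*np.sin(a)])
def rayf(c,u,v):
    K=c['K'];x=(u-K[0,2])/K[0,0];y=(v-K[1,2])/K[1,1];th=np.hypot(x,y); s=np.sinc(th/np.pi); d=np.array([x*s,y*s,np.cos(th)]);P=c['pose'];return P[:3,3],P[:3,:3]@d
def onzf(c,u,v,z):
    o,d=rayf(c,u,v); return o+d*(z-o[2])/d[2]
E
python3 - <<'E'
from h import *
np.set_printoptions(precision=4,suppress=True)
for n in ['scene','top','wrist']:
    c=snap(n,n+'0'); print(n,c['K'],c['pose'])
print(env.read_state())
E
```

```text
pics
scene [[479.6583   0.     318.0315]
 [  0.     479.6583 233.5786]
 [  0.       0.       1.    ]] [[ 0.6256  0.5415 -0.5616  1.1041]
 [ 0.78   -0.4473  0.4376 -0.4182]
 [-0.0142 -0.7118 -0.7022  0.7808]
 [ 0.      0.      0.      1.    ]]
top [[465.0145   0.     320.2901]
 [  0.     465.0145 242.6117]
 [  0.       0.       1.    ]] [[ 0.0089 -0.9947  0.1027  0.4403]
 [-0.9998 -0.0108 -0.0178 -0.0081]
 [ 0.0188 -0.1026 -0.9945  0.9755]
 [ 0.      0.      0.      1.    ]]
wrist [[371.6483   0.     322.3266]
 [  0.     371.6483 237.6494]
 [  0.       0.       1.    ]] [[ 0.332  -0.9065 -0.261   0.2565]
 [-0.9433 -0.3196 -0.0897 -0.5195]
 [-0.0021  0.276  -0.9612  0.3729]
 [ 0.      0.      0.      1.    ]]
{'time': 0.15, 'joint_pos': array([-1.3835,  0.2073,  1.5426, -0.    ,  1.3935, -0.1505]), 'joint_velocities': array([ 0.0002, -0.0019, -0.0049,  0.0002, -0.0005, -0.0028]), 'joint_efforts': array([  0.0001, -38.3509, -29.2037,  -0.0003,   0.0065,  -0.    ]), 'position': array([ 0.1905, -0.5419,  0.2304]), 'tool_rot': array([-0.697 , -0.1195,  0.6971, -0.1182]), 'wrist_force': array([-0.326 , -0.3769, -0.2683]), 'moment': array([0.0047, 0.035 , 0.0078]), 'finger_gap': 0.9987036051321683}
```

View pics/top0.png

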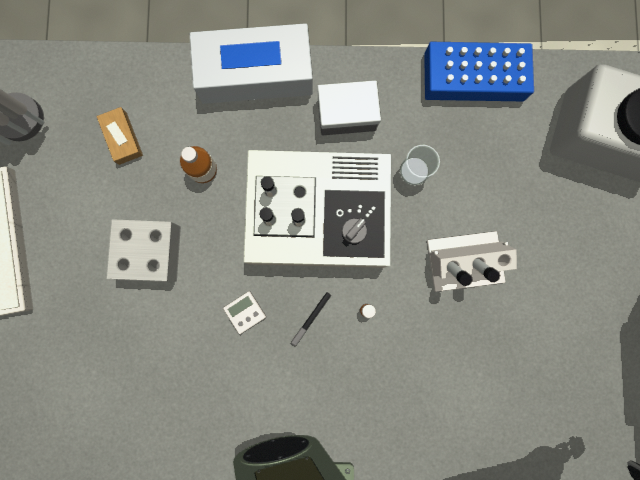

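View pics/scene0.png

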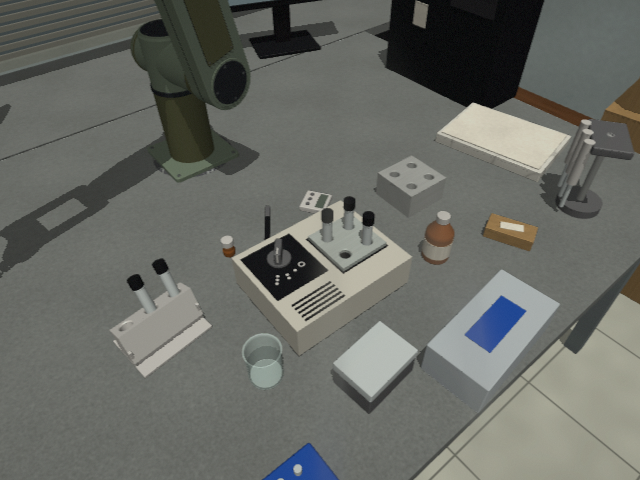

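View pics/wrist0.png

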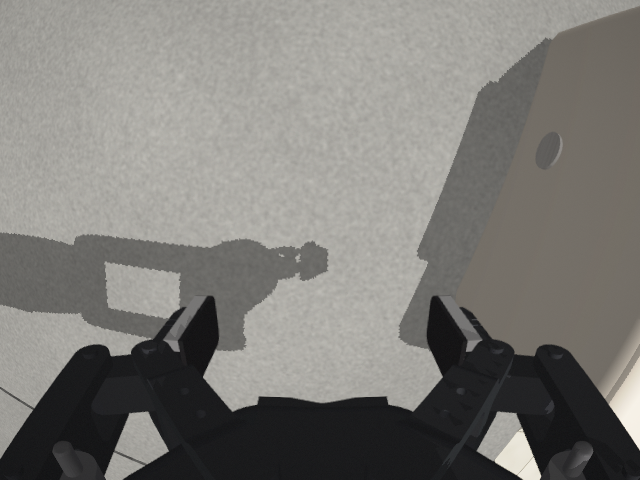

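The top view shows heater (245–390, 150–270) with 3 tubes and its empty well at (300,191). The cooler is at (140,250) and the rack at (470,262) with 2 tubes. The knob is at (355,231), pointing near the dots. I'll zoom in next.

```bash
python3 - <<'E'
import cv2
im=cv2.imread('pics/top0.png')
cv2.imwrite('pics/z_heat.png',cv2.resize(im[140:280,235:400],None,fx=4.5,fy=4.2,interpolation=cv2.INTER_CUBIC)[:, :])
a=cv2.resize(im[210:295,95:190],(400,358),interpolation=cv2.INTER_CUBIC)
b=cv2.resize(im[225:310,420:525],(400,324),interpolation=cv2.INTER_CUBIC)
b=cv2.copyMakeBorder(b,0,34,0,0,cv2.BORDER_CONSTANT)
cv2.imwrite('pics/z_cr.png',cv2.hconcat([a,b]))
E
```

```text
(no output)
```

View pics/z_heat.png

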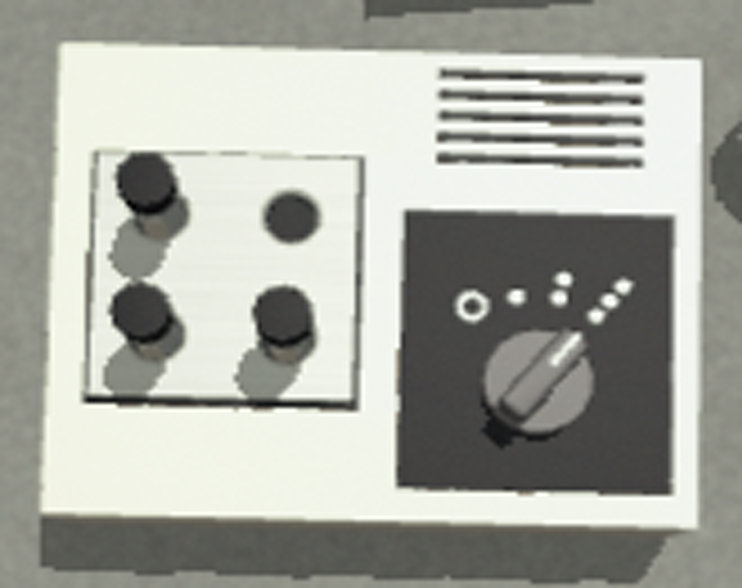

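View pics/z_cr.png

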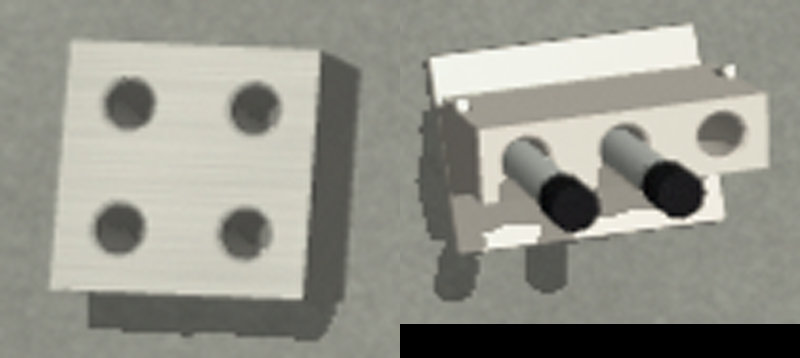

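```bash
python3 - <<'E'
from h import *
np.set_printoptions(precision=4,suppress=True)
c=load('top0'); im=c['pix']
hz=lambda x,y:(235+x/4.5-.5+.5/4.5,140+y/4.2-.5)
C=[onz(c,*hz(x,y),.085) for x,y in [(60,43),(702,60),(697,528),(40,513)]]
print('heater corners',np.array(C)); print('sides',[np.linalg.norm(C[i]-C[(i+1)%4]) for i in range(4)])
print('centre',np.mean(C,0)); 
dx=(C[0]-C[3]+C[1]-C[2]);print('yaw',np.arctan2(dx[1],dx[0]))
# alu block corners
B=[onz(c,*hz(x,y),.095) for x,y in [(95,151),(364,157),(356,405),(87,400)]];print('block',np.array(B),np.mean(B,0))
hsv=cv2.cvtColor(im,cv2.COLOR_RGB2HSV);g=cv2.cvtColor(im,cv2.COLOR_RGB2GRAY)
def blob(x0,y0,x1,y1,th):
    m=(g[y0:y1,x0:x1]<th).astype(np.uint8); n,l,s,ce=cv2.connectedComponentsWithStats(m)
    i=1+np.argmax(s[1:,4]); return ce[i]+[x0,y0],s[i]
u,s=blob(292,182,308,200,130);print('empty well',u,s,onz(c,*u,.095))
H=[]
for (x,y) in [(126,234),(155,236),(123,264),(153,266)]:
    u,s=blob(x-10,y-10,x+11,y+11,120);p=onz(c,*u,.066);H.append(p);print('cool',u,s[2:],p)
H=np.array(H);print(H.mean(0),np.linalg.norm(H[0]-H[1]),np.linalg.norm(H[0]-H[2]),np.linalg.norm(H[1]-H[3]))
d=(H[0]-H[2]+H[1]-H[3]);print('cooler yaw',np.arctan2(d[1],d[0]))
for (x,y) in [(268,184),(266,214),(298,215)]:
    u,s=blob(x-10,y-10,x+11,y+11,70);print('cap',u,s[2:],onz(c,*u,.160))
E
```

```text
heater corners [[ 0.7138  0.1194  0.085 ]
 [ 0.7097 -0.161   0.085 ]
 [ 0.4901 -0.1574  0.085 ]
 [ 0.4942  0.1224  0.085 ]]
sides [np.float64(0.2804672280322639), np.float64(0.21965224755964133), np.float64(0.2798869153233023), np.float64(0.21965094549117056)]
centre [ 0.602  -0.0191  0.085 ]
yaw -0.015042868030601373
block [[ 0.6601  0.1018  0.095 ]
 [ 0.6588 -0.0135  0.095 ]
 [ 0.544  -0.0112  0.095 ]
 [ 0.545   0.1025  0.095 ]] [0.602  0.0449 0.095 ]
empty well [299.2946 191.3304] [  2   4  12  12 112] [0.6301 0.0174 0.095 ]
cool [125.39 234.1 ] [ 12  11 100] [0.5469 0.3568 0.066 ]
cool [154.8229 235.375 ] [11 12 96] [0.545  0.2995 0.066 ]
cool [122.932  263.9126] [ 11  11 103] [0.4885 0.3585 0.066 ]
cool [152.3407 264.9121] [10 11 91] [0.4872 0.3017 0.066 ]
[0.5169 0.3292 0.066 ] 0.05730315235271163 0.05835878301411984 0.057879440789961094
cooler yaw -0.033620810960139524
cap [267.1319 183.6806] [ 13  14 144] [0.6292 0.073  0.16  ]
cap [266.0352 214.7254] [ 14  15 142] [0.5732 0.0738 0.16  ]
cap [297.2158 215.9209] [ 12  16 139] [0.5717 0.0186 0.16  ]
```

```bash
python3 - <<'E'
from h import *
from scipy.spatial.transform import Rotation as R
np.set_printoptions(precision=4,suppress=True)
s=env.read_state();M=R.from_quat(s['tool_rot']).as_matrix();print(M, 'yaw of tool y',np.degrees(np.arctan2(M[1,1],M[0,1])))
c=load('top0')
hz=lambda x,y:(235+x/4.5-.5,140+y/4.2-.5)
print('disc',onz(c,*hz(538,383),.095),'bar ends',onz(c,*hz(513,408),.126),onz(c,*hz(573,342),.126))
P=[onz(c,*hz(x,y),.087) for x,y in [(404,211),(674,216),(672,493),(397,488)]];print(np.array(P),np.mean(P,0))
h=c['pix'];
E
```

```text
[[-0.0004  0.3315 -0.9435]
 [ 0.0018 -0.9435 -0.3315]
 [-1.     -0.0018 -0.0003]] yaw of tool y -70.6420833404471
disc [ 0.5549 -0.0882  0.095 ] bar ends [ 0.5397 -0.0752  0.126 ] [ 0.5692 -0.0998  0.126 ]
[[ 0.6356 -0.0308  0.087 ]
 [ 0.6347 -0.1478  0.087 ]
 [ 0.5059 -0.1463  0.087 ]
 [ 0.507  -0.0289  0.087 ]] [ 0.5708 -0.0885  0.087 ]
```

```bash
python3 - <<'E'
from h import *
im=cv2.imread('pics/scene0.png')
cv2.imwrite('pics/z_s.png',cv2.resize(im[180:350,220:420],(800,600*800//800*170*4//600//1 if 0 else 680))[:600])
E
```

```text
(no output)
```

View pics/z_s.png

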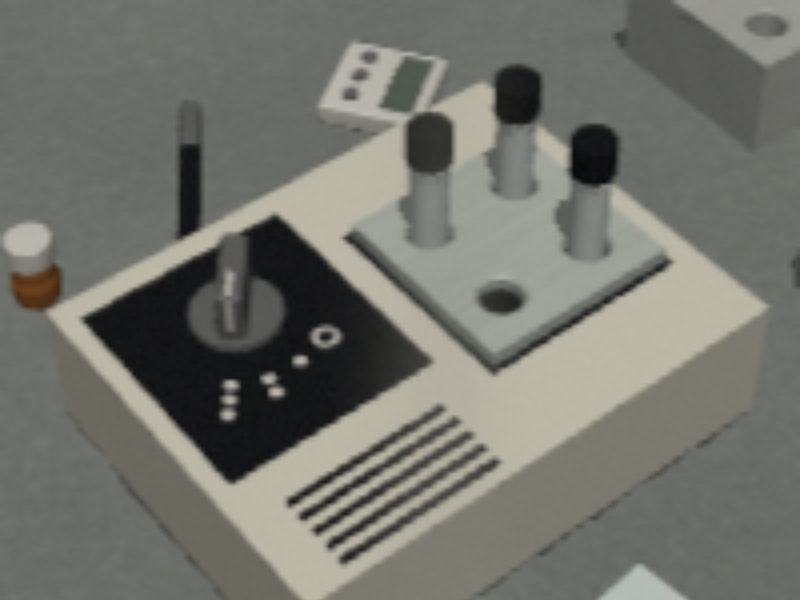

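Call:
servo_tool:
  plan: "3 3.8 0 0 0 -5;6 7.6 0 0 0 -10;9 11.3 0 0 0 -15;12 15 0 0 0 -20;15 18.8 0 0 0 -25;18 22.5 0 0 0 -30;21 26.3 0 0 0 -35;24 30 0 0 0 -40;27 33.8 0 0 0 -45;30 37.5 0 0 0 -50;33 41.3 0 0 0 -55;35.4 44.4 0 0 0 -58.9"
  grip: 0.6

```text
time: 1.15
position: [0.5033, -0.1498, 0.2311]
tool_rot: [-0.665, 0.241, 0.665, 0.24]
wrist_force: [-0.6, -0.2, 0.3]
finger_gap: 0.605
```

```bash
cat >> h.py <<'E'
from scipy.spatial.transform import Rotation as R
np.set_printoptions(precision=4,suppress=True)
def st():
    s=env.read_state();M=R.from_quat(s['tool_rot']).as_matrix()
    print('t',round(s['time'],2),'pos',s['position'],'yawy',round(float(np.degrees(np.arctan2(M[1,1],M[0,1]))),2),'xaxis',M[:,0],'j',s['joint_pos'],'F',s['wrist_force'],'gap',round(s['finger_gap'],3)); return s
E
python3 - <<'E'
from h import *
st(); c=snap('wrist','w1'); print(c['pose'])
for p in [(.5545,-.088,.126),(.63,.0173,.095)]: print(projf(c,p))
E
```

```text
t 1.15 pos [ 0.5033 -0.1498  0.2311] yawy -129.77 xaxis [-0.0002 -0.0001 -1.    ] j [-0.4542  0.1008  1.6632 -0.0001  1.3777  1.8108] F [-0.6475 -0.2138  0.325 ] gap 0.605
[[-0.6393 -0.739  -0.2127  0.5571]
 [-0.769   0.6144  0.1764 -0.1952]
 [ 0.0003  0.2763 -0.9611  0.3738]
 [ 0.      0.      0.      1.    ]]
[209.3102 236.6209]
[ 89.2752 237.2119]
```

View pics/w1.png

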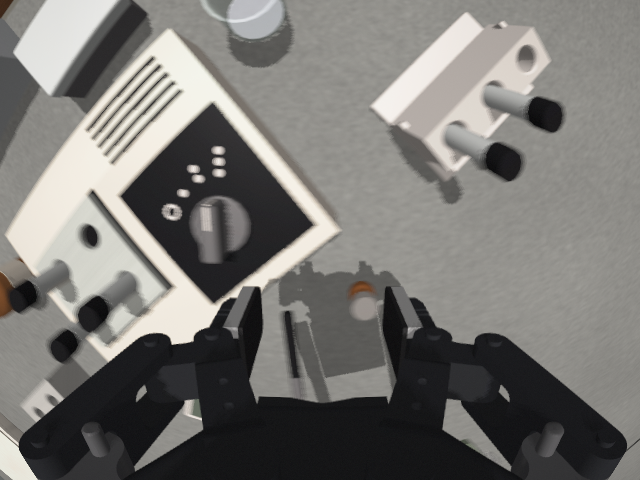

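Call:
servo_tool:
  plan: "0 0 0 0 0 0;0 0 0 0 0 0;0 0 0 0 0 0"

```text
time: 1.45
position: [0.5018, -0.1524, 0.2309]
tool_rot: [-0.665, 0.239, 0.666, 0.239]
wrist_force: [0.6, -0.4, 0.3]
finger_gap: 0.6
```

Call:
servo_tool:
  plan: "1.7 2.1 -1.5 0 0 0;3.5 4.2 -3 0 0 0;5.3 6.4 -5 0 0 0;5.3 6.4 -8 0 0 0;5.3 6.4 -8 0 0 0;5.3 6.4 -8 0 0 0"

```text
time: 1.95
position: [0.5531, -0.0887, 0.1493]
tool_rot: [-0.663, 0.24, 0.667, 0.24]
wrist_force: [-0.3, -0.9, 0.2]
finger_gap: 0.6
```

```bash
python3 - <<'E'
from h import *
st(); c=snap('wrist','w2')
for p in [(.5545,-.088,.126)]: print(projf(c,p))
E
```

```text
t 1.95 pos [ 0.5531 -0.0887  0.1493] yawy -129.65 xaxis [-0.0057  0.0013 -1.    ] j [-0.3133  0.2595  1.6554 -0.0006  1.2325  1.9498] F [-0.3215 -0.9424  0.1552] gap 0.6
[318.0233 281.188 ]
```

View pics/w2.png

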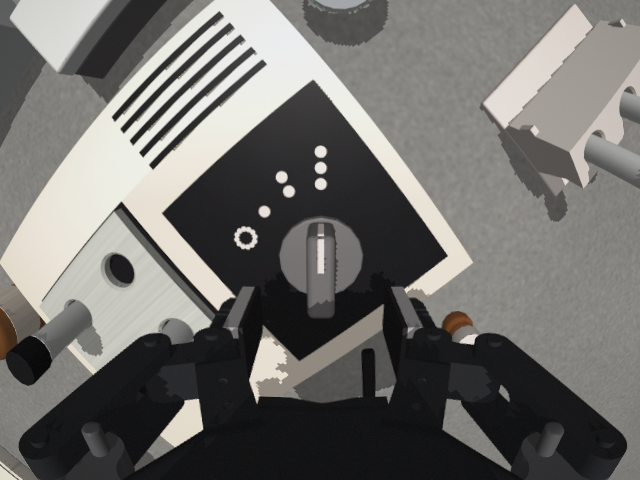

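Call:
servo_tool:
  plan: "0 0 -1.6 0 0 0;0 0 -3.2 0 0 0;0 0 -4.7 0 0 0;0 0 -4.7 0 0 0;0 0 -4.7 0 0 0"

```text
time: 2.42
position: [0.5557, -0.0891, 0.1056]
tool_rot: [0.666, -0.24, -0.665, -0.24]
wrist_force: [0.2, 0.2, 0.8]
finger_gap: 0.603
```

Call:
servo_tool:
  plan: "0 0 0 0 0 0;0 0 0 0 0 0;0 0 0 0 0 0;0 0 0 0 0 0;0 0 0 0 0 0;0 0 0 0 0 0"
  grip: 0
  squeeze: 50

```text
time: 2.92
position: [0.5558, -0.0896, 0.1063]
tool_rot: [0.666, -0.24, -0.665, -0.238]
wrist_force: [-4.9, -3.6, 6.2]
finger_gap: 0.15
```

Call:
servo_tool:
  plan: "0 0 0 0 0 6.5;0 0 0 0 0 13;0 0 0 0 0 19.5;0 0 0 0 0 26;0 0 0 0 0 32.5;0 0 0 0 0 39;0 0 0 0 0 45.5;0 0 0 0 0 52;0 0 0 0 0 58.5;0 0 0 0 0 65;0 0 0 0 0 71.5;0 0 0 0 0 77.5"

```text
time: 3.92
position: [0.5557, -0.0875, 0.1063]
tool_rot: [0.668, 0.232, -0.668, 0.232]
wrist_force: [-4.1, 2.8, 6.5]
finger_gap: 0.149
```

Call:
servo_tool:
  plan: "0 0 0 0 0 0;0 0 0 0 0 0"

```text
time: 4.08
position: [0.5556, -0.0875, 0.1063]
tool_rot: [0.669, 0.23, -0.669, 0.23]
wrist_force: [-3.4, 0.8, 7.8]
finger_gap: 0.153
```

```bash
python3 - <<'E'
from h import *
s=st(); print(s['moment'])
E
```

```text
t 4.08 pos [ 0.5556 -0.0875  0.1063] yawy -52.02 xaxis [ 0.0002  0.0003 -1.    ] j [-0.3103  0.3138  1.6854  0.0003  1.1422  0.5975] F [-3.4357  0.8317  7.7699] gap 0.153
[0.3862 0.7196 0.0388]
```

Call:
servo_tool:
  plan: "0 0 0 0 0 0;0 0 0 0 0 0;0 0 3 0 0 0;0 0 6 0 0 0;0.6 3 9 0 0 0;1.2 6.5 9 0 0 0;1.8 10.5 9 0 0 0;1.8 10.5 9 0 0 0;1.8 10.5 9 0 0 0"
  grip: 0.5

```text
time: 4.83
position: [0.5737, 0.0193, 0.1945]
tool_rot: [0.668, 0.231, -0.668, 0.231]
wrist_force: [-0.3, 0.6, 0.2]
finger_gap: 0.498
```

```bash
python3 - <<'E'
from h import *
s=st(); c=snap('wrist','w3'); snap('top','t3')
for p in [(.5736,.0179,.165),(.5736,.0179,.145)]: print(projf(c,p))
E
```

```text
t 4.83 pos [0.5737 0.0193 0.1945] yawy -51.81 xaxis [ 0.0006 -0.0002 -1.    ] j [-0.1171  0.2362  1.5843 -0.0001  1.3206  0.7872] F [-0.3265  0.5935  0.1533] gap 0.498
[323.5019 278.1996]
[323.38   264.4386]
```

View pics/w3.png

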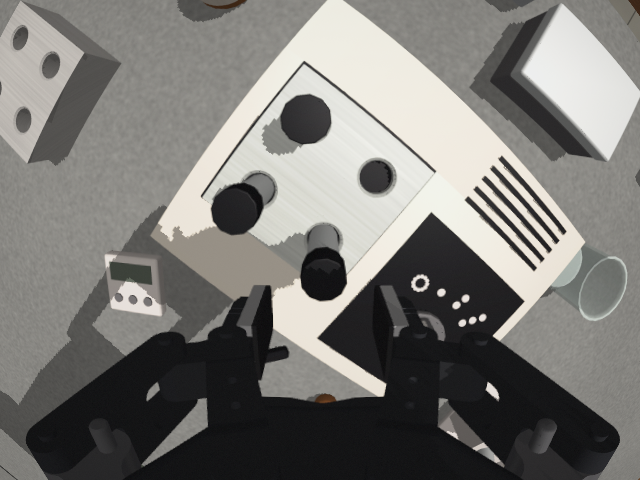

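View pics/t3.png

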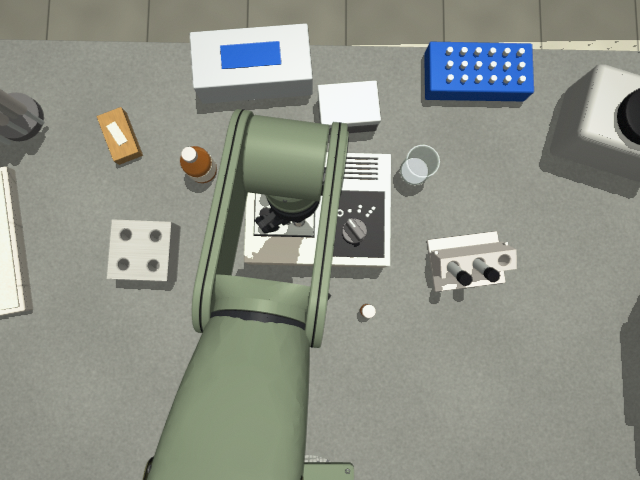

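The selector now points at the ring. In the wrist view the cap sits at (324,281), between the fingers. I'm descending to grasp the glass.

Call:
servo_tool:
  plan: "0 -0.1 -2.5 0 0 0;0 -0.1 -5 0 0 0;0 -0.1 -7.5 0 0 0;0 -0.1 -8.3 0 0 0;0 -0.1 -8.3 0 0 0"

```text
time: 5.35
position: [0.5708, 0.0152, 0.108]
tool_rot: [-0.667, -0.23, 0.671, -0.228]
wrist_force: [-0.1, -0.4, -1.6]
finger_gap: 0.497
```

Call:
servo_tool:
  plan: "0 0 0 0 0 0;0 0 0 0 0 0;0 0 0 0 0 0;0 0 0 0 0 0"
  grip: 0
  squeeze: 25

```text
time: 5.68
position: [0.5747, 0.016, 0.113]
tool_rot: [0.67, 0.229, -0.668, 0.23]
wrist_force: [0.0, 0.2, 0.3]
finger_gap: 0.262
```

Call:
servo_tool:
  plan: "0 0 0 0 0 0;0 0 3.5 0 0 0;0 0 7 0 0 0;0 0 10.5 0 0 0;0 0 14 0 0 0;0 0 14 0 0 0"

```text
time: 6.18
position: [0.5786, 0.0158, 0.2614]
tool_rot: [0.674, 0.227, -0.663, 0.233]
wrist_force: [0.9, -0.5, 0.8]
finger_gap: 0.261
```

```bash
python3 - <<'E'
from h import *
c=load('t3');f=lambda x,y:(95+x/4.21-.4,210+y/4.21-.4)
C=np.array([onz(c,*f(*p),.066) for p in [(70,40),(321,50),(304,299),(50,289)]]);print(C,C.mean(0),np.linalg.norm(C[0]-C[1]),np.linalg.norm(C[0]-C[3]))
c=snap('wrist','w4');st()
E
```

```text
[[0.5762 0.3859 0.066 ]
 [0.5728 0.2695 0.066 ]
 [0.457  0.2725 0.066 ]
 [0.4605 0.3887 0.066 ]] [0.5166 0.3291 0.066 ] 0.11641680818252247 0.11570304895581822
t 6.23 pos [0.577  0.016  0.2578] yawy -52.03 xaxis [ 0.0124 -0.0015 -0.9999] j [-0.1222  0.1835  1.5136 -0.      1.432   0.7858] F [-0.0216  0.4232 -0.3829] gap 0.263
```

View pics/w4.png

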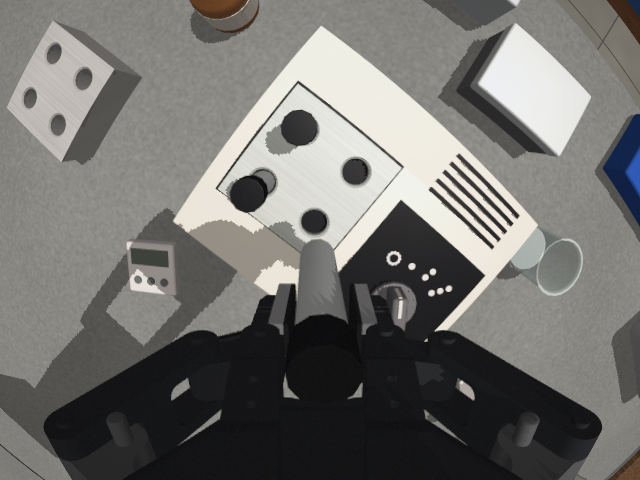

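Call:
servo_tool:
  plan: "-1 3.8 0 0 0 0;-2 7.6 0 0 0 0;-3 11.4 -1 0 0 0;-4 15.2 -2 0 0 0;-5 19 -3 0 0 0;-6 22.8 -4 0 0 0;-7 26.6 -5 0 0 0;-8 30.4 -6 0 0 0;-8.8 34.3 -6 0 0 0;-8.8 34.3 -6 0 0 0;-8.8 34.3 -6 0 0 0;-8.8 34.3 -6 0 0 0"

```text
time: 7.23
position: [0.485, 0.3588, 0.1903]
tool_rot: [-0.668, -0.23, 0.669, -0.231]
wrist_force: [0.3, 0.2, 0.2]
finger_gap: 0.261
```

```bash
python3 - <<'E'
from h import *
c=snap('wrist','w5');st()
for p in [(.4889,.3592,.066),(.5469,.3572,.066),(.5449,.2992,.066),(.4869,.3012,.066)]: print(projf(c,p))
E
```

```text
t 7.28 pos [0.4854 0.3582 0.1907] yawy -52.08 xaxis [-0.0008 -0.0012 -1.    ] j [ 0.4926  0.3008  1.5109 -0.0006  1.3311  1.4017] F [-0.0388 -0.7087  0.2228] gap 0.262
[324.5522 223.7072]
[376.3714 164.1119]
[432.4285 214.9778]
[381.7114 270.5301]
```

View pics/w5.png

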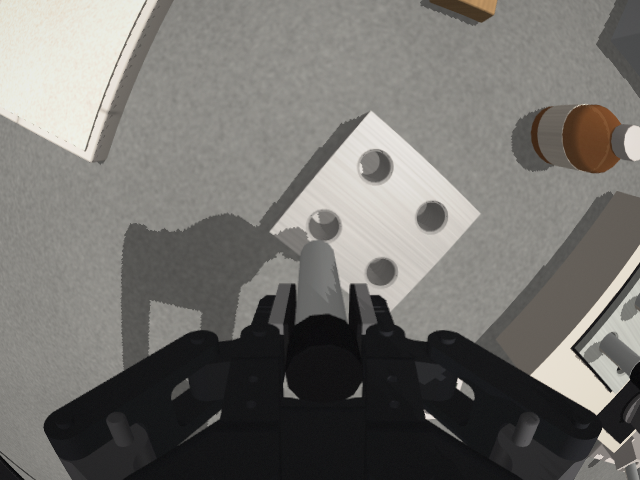

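Call:
servo_tool:
  plan: "0.35 0.1 -2 0 0 0;0.35 0.1 -4.5 0 0 0;0.35 0.1 -4.5 0 0 0;0.35 0.1 -4.5 0 0 0"

```text
time: 7.62
position: [0.4882, 0.358, 0.1447]
tool_rot: [-0.667, -0.229, 0.671, -0.229]
wrist_force: [0.2, -0.5, 0.6]
finger_gap: 0.263
```

```bash
python3 - <<'E'
from h import *
c=snap('wrist','w6');st()
E
```

```text
t 7.67 pos [0.4894 0.3589 0.1464] yawy -52.16 xaxis [-0.0007 -0.0005 -1.    ] j [ 0.4903  0.352   1.5408 -0.0001  1.2497  1.4007] F [ 0.7595  1.4773 -0.0186] gap 0.261
```

View pics/w6.png

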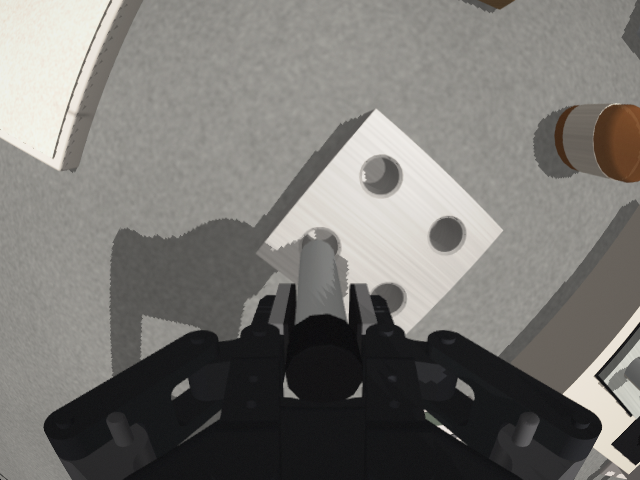

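Call:
servo_tool:
  plan: "0 0 -1 0 0 0;0 0 -2 0 0 0;0 0 -3.2 0 0 0;0 0 -4.4 0 0 0;0 0 -5.4 0 0 0;0 0 -5.9 0 0 0;0 0 -5.9 0 0 0;0 0 -5.9 0 0 0"

```text
time: 8.33
position: [0.4886, 0.3601, 0.0865]
tool_rot: [-0.668, -0.23, 0.669, -0.23]
wrist_force: [0.9, -0.7, -0.4]
finger_gap: 0.26
```

```bash
python3 - <<'E'
from h import *
c=snap('wrist','w7');st()
E
```

```text
t 8.38 pos [0.4891 0.3604 0.0872] yawy -52.04 xaxis [-0.0001  0.0001 -1.    ] j [0.4926 0.4232 1.5789 0.0001 1.1395 1.4009] F [ 0.1353  0.002  -0.2883] gap 0.262
```

View pics/w7.png

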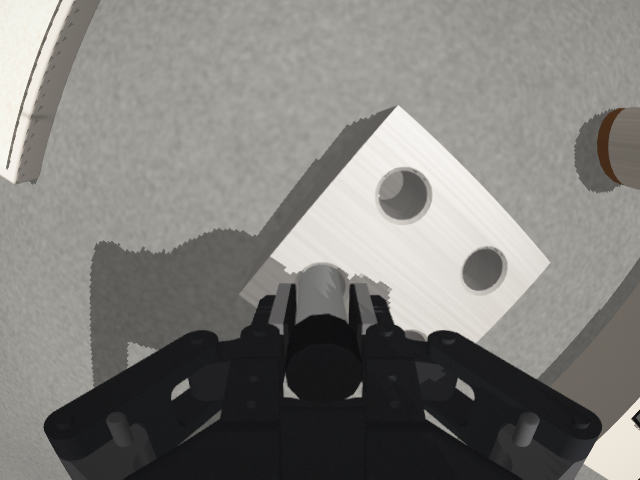

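Call:
servo_tool:
  plan: "0 0 0 0 0 0;0 0 0 0 0 0;0 0 0 0 0 0;0 0 3 0 0 0;0 0 6.5 0 0 0;0.5 -1 10 0 0 0;1.5 -5 11.3 0 0 0;2.5 -9 11.3 0 0 0;4 -13 11.3 0 0 0;5 -17 11.3 0 0 0;6.5 -21 11.3 0 0 0;8 -25 11.3 0 0 0"
  grip: 0.5

```text
time: 9.38
position: [0.5681, 0.112, 0.2012]
tool_rot: [0.669, 0.23, -0.668, 0.23]
wrist_force: [0.4, 0.9, -0.2]
finger_gap: 0.498
```

Call:
servo_tool:
  plan: "0.5 -3.6 0 0 0 0;0.5 -3.6 0 0 0 0;0.5 -3.6 0 0 0 0"

```text
time: 9.63
position: [0.5732, 0.0758, 0.2008]
tool_rot: [0.669, 0.229, -0.669, 0.228]
wrist_force: [-0.3, 0.7, 0.3]
finger_gap: 0.502
```

```bash
python3 - <<'E'
from h import *
c=snap('wrist','w8');st()
for p in [(.5744,.0739,.165),(.5744,.0739,.145)]: print(projf(c,p))
E
```

```text
t 9.68 pos [0.5729 0.0773 0.2007] yawy -52.16 xaxis [ 0.0005  0.0008 -1.    ] j [-0.0161  0.2387  1.5677  0.0008  1.3347  0.8941] F [0.2277 0.4734 0.1923] gap 0.497
[325.6778 272.3406]
[325.3745 259.4875]
```

View pics/w8.png

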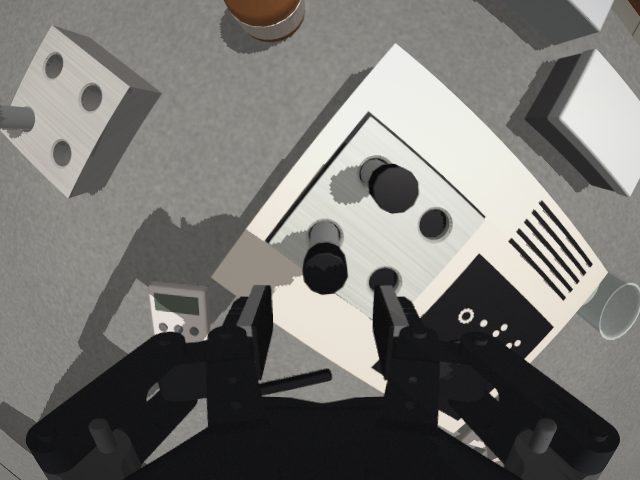

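Call:
servo_tool:
  plan: "0.1 -0.2 -2.5 0 0 0;0.1 -0.2 -5.5 0 0 0;0.1 -0.2 -8 0 0 0;0.1 -0.2 -8.9 0 0 0;0.1 -0.2 -8.9 0 0 0;0.1 -0.2 -8.9 0 0 0"

```text
time: 10.18
position: [0.5737, 0.0769, 0.1116]
tool_rot: [0.668, 0.231, -0.668, 0.23]
wrist_force: [0.1, -0.5, 0.7]
finger_gap: 0.498
```

Call:
servo_tool:
  plan: "0 0 0 0 0 0;0 0 0 0 0 0;0 0 0 0 0 0;0 0 0 0 0 0;0 0 0 0 0 0"
  grip: 0

```text
time: 10.6
position: [0.5752, 0.0758, 0.1134]
tool_rot: [0.67, 0.23, -0.667, 0.23]
wrist_force: [-0.6, 0.2, 5.6]
finger_gap: 0.267
```

```bash
python3 - <<'E'
from h import *
st()
E
```

```text
t 10.6 pos [0.5752 0.0758 0.1134] yawy -52.05 xaxis [ 0.0038  0.0002 -1.    ] j [-0.0182  0.3362  1.6384  0.0003  1.1632  0.8901] F [-0.6415  0.2418  5.6024] gap 0.267
```

Call:
servo_tool:
  plan: "0 0 3.5 0 0 0;0 0 7 0 0 0;0 0 8 0 0 0;0 0 8 0 0 0;0 0 8 0 0 0"

```text
time: 11.02
position: [0.5738, 0.0756, 0.1914]
tool_rot: [0.669, 0.23, -0.668, 0.23]
wrist_force: [-0.5, 0.8, -0.6]
finger_gap: 0.269
```

```bash
python3 - <<'E'
from h import *
st(); snap('wrist','w9')
E
```

```text
t 11.02 pos [0.5738 0.0756 0.1914] yawy -52.05 xaxis [ 0.0008 -0.0001 -1.    ] j [-0.0184  0.2486  1.5756 -0.0001  1.3165  0.8901] F [-0.5382  0.7767 -0.6316] gap 0.269
```

View pics/w9.png

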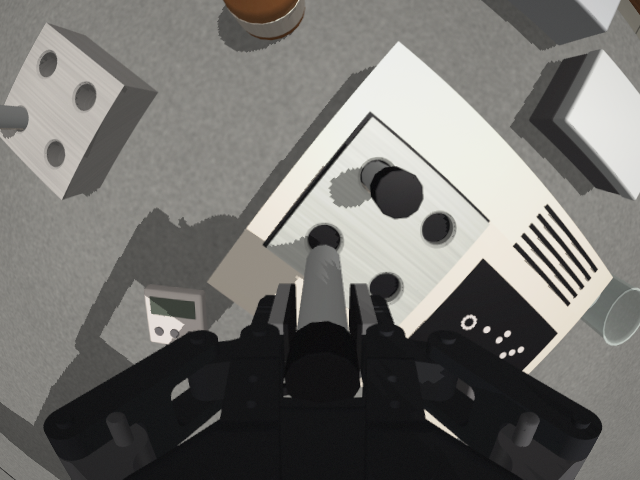

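Call:
servo_tool:
  plan: "-1.4 3.7 0 0 0 0;-2.8 7.4 0 0 0 0;-4.2 11 0 0 0 0;-5.6 14.6 0 0 0 0;-7 18.2 0 0 0 0;-8.4 21.8 -1 0 0 0;-8.7 22.6 -3 0 0 0;-8.7 22.6 -4.5 0 0 0;-8.7 22.6 -4.5 0 0 0;-8.7 22.6 -4.5 0 0 0;-8.7 22.6 -4.5 0 0 0"

```text
time: 11.98
position: [0.4865, 0.3011, 0.1455]
tool_rot: [-0.668, -0.23, 0.669, -0.23]
wrist_force: [-0.7, 0.0, -0.6]
finger_gap: 0.265
```

```bash
python3 - <<'E'
from h import *
c=snap('wrist','w10');st()
for p in [(.4889,.3592,.066),(.5469,.3572,.066),(.5449,.2992,.066),(.4869,.3012,.066)]: print(projf(c,p))
E
```

```text
t 12.03 pos [0.4872 0.3012 0.1464] yawy -52.11 xaxis [ 0.0002 -0.     -1.    ] j [ 0.4027  0.2843  1.6304 -0.0001  1.2268  1.3122] F [-0.0966 -1.0165 -0.96  ] gap 0.262
[249.0192 187.2789]
[309.6065 112.5953]
[383.6448 175.2386]
[321.9935 245.7247]
```

View pics/w10.png

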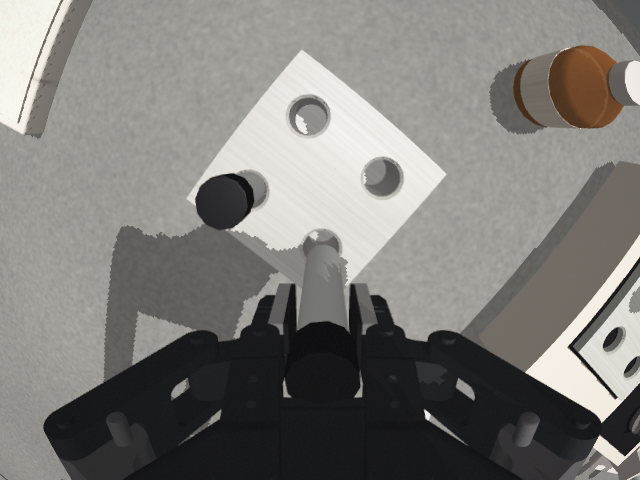

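```bash
python3 - <<'E'
from h import *
a=cv2.imread('pics/w6.png')[210:310,270:370];b=cv2.imread('pics/w10.png')[210:310,270:370]
cv2.imwrite('pics/z1.png',cv2.resize(cv2.hconcat([a,b]),(800,400),interpolation=cv2.INTER_CUBIC))
E
```

```text
(no output)
```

View pics/z1.png

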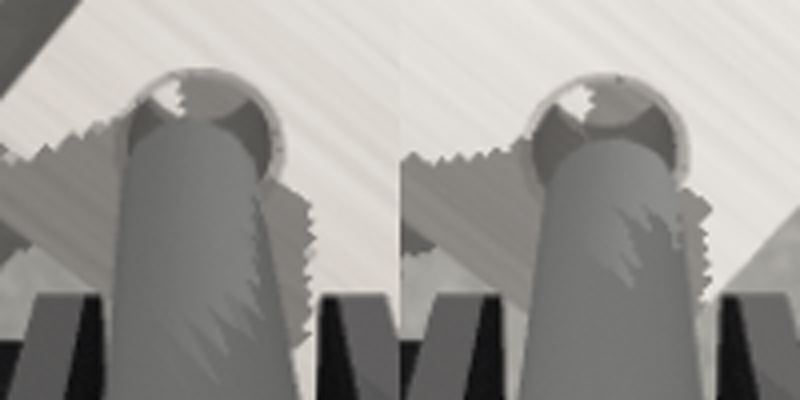

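Call:
servo_tool:
  plan: "0.1 0.1 -0.5 0 0 0;0.1 0.1 -1.2 0 0 0;0.1 0.1 -2.4 0 0 0;0.1 0.1 -3.6 0 0 0;0.1 0.1 -4.8 0 0 0;0.1 0.1 -5.6 0 0 0;0.1 0.1 -5.9 0 0 0;0.1 0.1 -5.9 0 0 0"

```text
time: 12.7
position: [0.4868, 0.3024, 0.0857]
tool_rot: [-0.668, -0.23, 0.67, -0.23]
wrist_force: [0.4, 1.0, -1.3]
finger_gap: 0.262
```

```bash
python3 - <<'E'
from h import *
st()
E
```

```text
t 12.7 pos [0.4868 0.3024 0.0857] yawy -52.04 xaxis [-0.0024 -0.001  -1.    ] j [0.4048 0.3632 1.668  0.     1.113  1.3131] F [ 0.4455  1.007  -1.2715] gap 0.262
```

Call:
servo_tool:
  plan: "0 0 0 0 0 0;0 0 0 0 0 0;0 0 0 0 0 0;0 0 3 0 0 0;0 0 6.5 0 0 0;1 -1.5 10 0 0 0;3 -5 11.5 0 0 0;5.5 -8.5 11.5 0 0 0;8 -12 11.5 0 0 0;10.5 -16 11.5 0 0 0;12.5 -20 11.5 0 0 0;14.3 -22.9 11.5 0 0 0"
  grip: 0.5

```text
time: 13.7
position: [0.6291, 0.0761, 0.2033]
tool_rot: [0.669, 0.23, -0.668, 0.23]
wrist_force: [-0.6, 0.5, -0.9]
finger_gap: 0.499
```

Call:
servo_tool:
  plan: "0 0 0 0 0 0;0 0 0 0 0 0;0 0 0 0 0 0"

```text
time: 13.95
position: [0.6281, 0.078, 0.2025]
tool_rot: [0.669, 0.23, -0.669, 0.229]
wrist_force: [-0.7, 0.5, -0.8]
finger_gap: 0.499
```

```bash
python3 - <<'E'
from h import *
c=snap('wrist','w11');st()
for p in [(.6304,.0731,.165),(.6304,.0731,.145)]: print(projf(c,p))
E
```

```text
t 14.0 pos [0.6278 0.0788 0.2025] yawy -52.01 xaxis [-0.0001  0.0006 -1.    ] j [-0.0121  0.3499  1.4214  0.0006  1.3705  0.8956] F [ 0.9461  0.538  -0.2191] gap 0.498
[331.6133 272.8305]
[330.8081 260.0406]
```

View pics/w11.png

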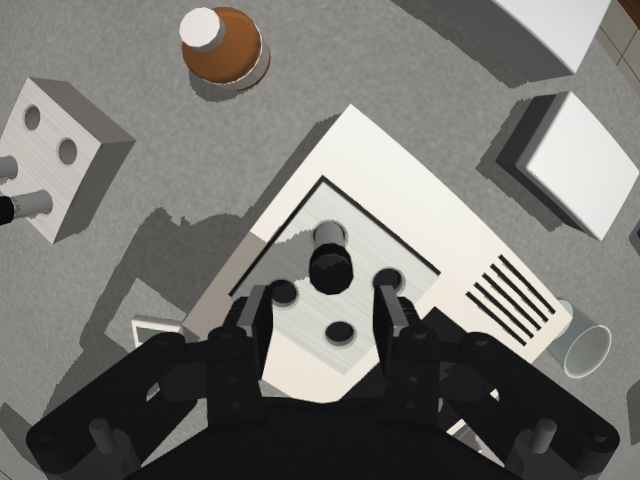

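Call:
servo_tool:
  plan: "0.25 -0.5 -2 0 0 0;0.25 -0.5 -5 0 0 0;0.25 -0.5 -8 0 0 0;0.25 -0.5 -9 0 0 0;0.25 -0.5 -9 0 0 0;0.25 -0.5 -9 0 0 0"

```text
time: 14.5
position: [0.6303, 0.0741, 0.1125]
tool_rot: [-0.668, -0.231, 0.669, -0.23]
wrist_force: [-0.1, 0.1, 0.5]
finger_gap: 0.502
```

Call:
servo_tool:
  plan: "0 0 0 0 0 0;0 0 0 0 0 0;0 0 0 0 0 0;0 0 0 0 0 0;0 0 0 0 0 0"
  grip: 0

```text
time: 14.92
position: [0.6324, 0.0729, 0.1148]
tool_rot: [0.67, 0.229, -0.667, 0.23]
wrist_force: [-0.6, 0.6, 6.8]
finger_gap: 0.268
```

Call:
servo_tool:
  plan: "0 0 3.5 0 0 0;0 0 7 0 0 0;0 0 8 0 0 0;0 0 8 0 0 0;0 0 8 0 0 0"

```text
time: 15.33
position: [0.6309, 0.0729, 0.1927]
tool_rot: [0.669, 0.23, -0.668, 0.23]
wrist_force: [0.5, -0.6, -1.2]
finger_gap: 0.269
```

```bash
python3 - <<'E'
from h import *
st(); snap('wrist','w12')
E
```

```text
t 15.33 pos [0.6309 0.0729 0.1927] yawy -52.05 xaxis [ 0.0013 -0.     -1.    ] j [-0.0212  0.3621  1.4257  0.      1.3525  0.8873] F [ 0.4722 -0.5735 -1.1901] gap 0.269
```

View pics/w12.png

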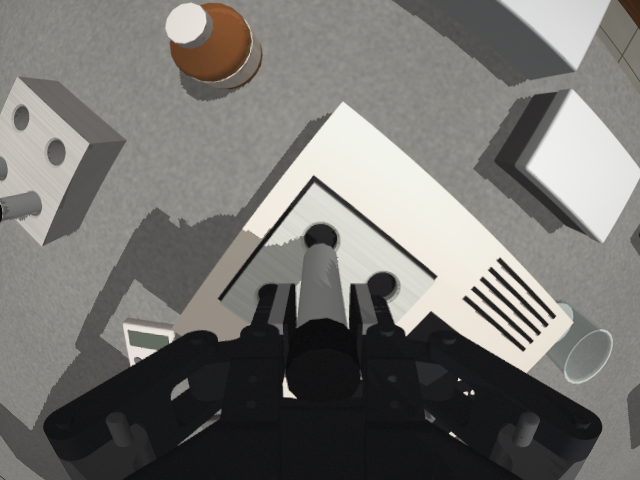

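Call:
servo_tool:
  plan: "-1.5 3.7 0 0 0 0;-3 7.4 0 0 0 0;-4.5 11 0 0 0 0;-6 14.6 0 0 0 0;-7.4 18.2 0 0 0 0;-8.3 21.8 -1 0 0 0;-8.5 22.7 -3 0 0 0;-8.5 22.7 -4.6 0 0 0;-8.5 22.7 -4.6 0 0 0;-8.5 22.7 -4.6 0 0 0;-8.5 22.7 -4.6 0 0 0"

```text
time: 16.3
position: [0.5455, 0.2993, 0.1455]
tool_rot: [-0.668, -0.23, 0.669, -0.23]
wrist_force: [-0.1, -1.0, 0.1]
finger_gap: 0.265
```

```bash
python3 - <<'E'
from h import *
c=snap('wrist','w13');st()
for p in [(.4889,.3592,.066),(.5469,.3572,.066),(.5449,.2992,.066),(.4869,.3012,.066)]: print(projf(c,p))
a=cv2.imread('pics/w13.png')
cv2.imwrite('pics/z2.png',cv2.hconcat([cv2.resize(a[210:310,270:370],(400,400),interpolation=cv2.INTER_CUBIC),cv2.resize(a[:400,120:520],(400,400))]))
E
```

```text
t 16.35 pos [0.5462 0.2994 0.1465] yawy -52.11 xaxis [ 0.0003  0.     -1.    ] j [ 0.3626  0.3826  1.4988 -0.0001  1.26    1.272 ] F [-0.4062  0.1481 -0.8489] gap 0.269
[197.0553 257.1892]
[248.3343 188.6761]
[321.2754 247.0425]
[266.0596 309.8532]
```

View pics/z2.png

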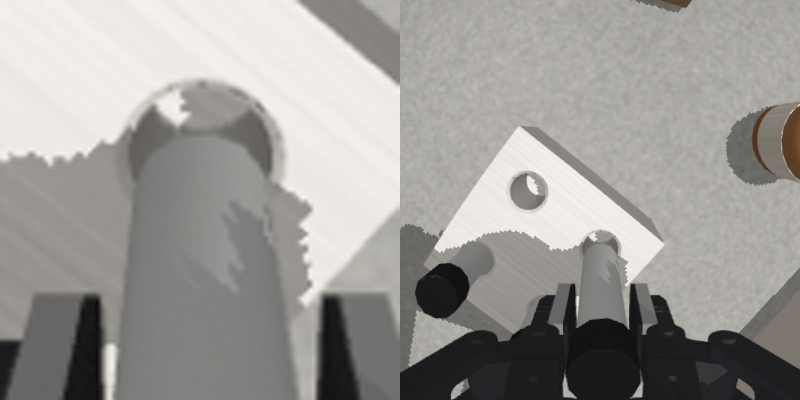

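Call:
servo_tool:
  plan: "0 0 -0.6 0 0 0;0 0 -1.2 0 0 0;0 0 -2.4 0 0 0;0 0 -3.6 0 0 0;0 0 -4.8 0 0 0;0 0 -5.6 0 0 0;0 0 -5.8 0 0 0;0 0 -5.8 0 0 0"

```text
time: 17.02
position: [0.5452, 0.2997, 0.0871]
tool_rot: [-0.668, -0.23, 0.669, -0.23]
wrist_force: [-0.5, 0.2, -0.3]
finger_gap: 0.269
```

```bash
python3 - <<'E'
from h import *
st()
E
```

```text
t 17.02 pos [0.5452 0.2997 0.0871] yawy -52.05 xaxis [-0.0017 -0.0006 -1.    ] j [0.3637 0.4514 1.538  0.     1.154  1.2721] F [-0.4677  0.1845 -0.3315] gap 0.269
```

Release, rise and move back towards −y, clear of the cooler, then check from the top.

Call:
servo_tool:
  plan: "0 0 0 0 0 0;0 0 0 0 0 0;0 0 0 0 0 0;0 0 3 0 0 0;0 0 6.5 0 0 0;0 0 10 0 0 0;-1 -4 13.5 0 0 0;-2 -8 15 0 0 0;-3 -12 15 0 0 0;-4 -16 15 0 0 0;-5 -20 15 0 0 0;-6 -24 15 0 0 0"
  grip: 0.5

```text
time: 18.02
position: [0.488, 0.0694, 0.2394]
tool_rot: [0.669, 0.23, -0.668, 0.231]
wrist_force: [1.3, -0.1, 0.3]
finger_gap: 0.498
```

Call:
servo_tool:
  plan: "-1 -4 0 0 0 0;-2 -8 0 0 0 0;-3 -12 0 0 0 0;-4 -16 0 0 0 0;-5 -20 0 0 0 0;-5 -20 0 0 0 0"

```text
time: 18.52
position: [0.4371, -0.1359, 0.2392]
tool_rot: [-0.669, -0.225, 0.67, -0.229]
wrist_force: [0.5, 0.4, -0.2]
finger_gap: 0.501
```

```bash
python3 - <<'E'
from h import *
st(); snap('top','t14'); snap('wrist','w14'); snap('scene','s14')
E
```

```text
t 18.52 pos [ 0.4371 -0.1359  0.2392] yawy -52.54 xaxis [ 0.0008 -0.0049 -1.    ] j [-0.4881 -0.0572  1.8074 -0.004   1.3884  0.4297] F [ 0.5374  0.4193 -0.1998] gap 0.501
```

View pics/t14.png

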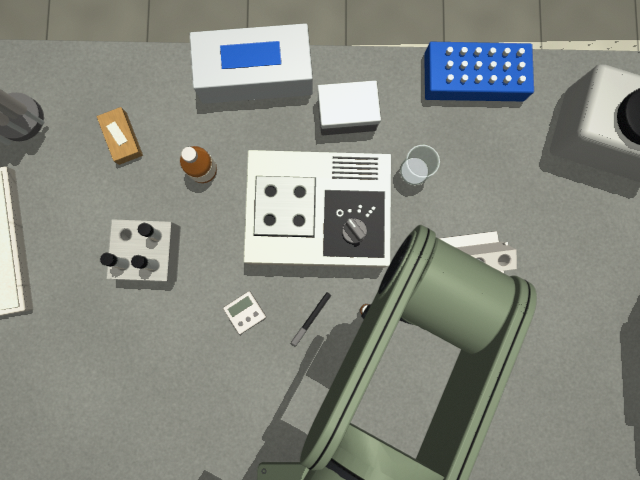

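View pics/s14.png

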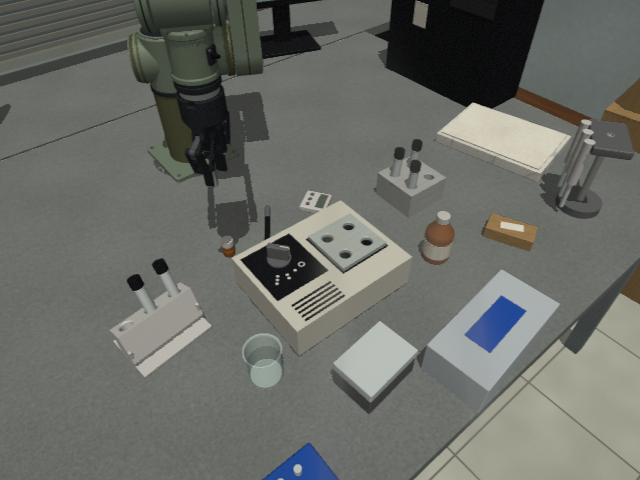

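View pics/w14.png

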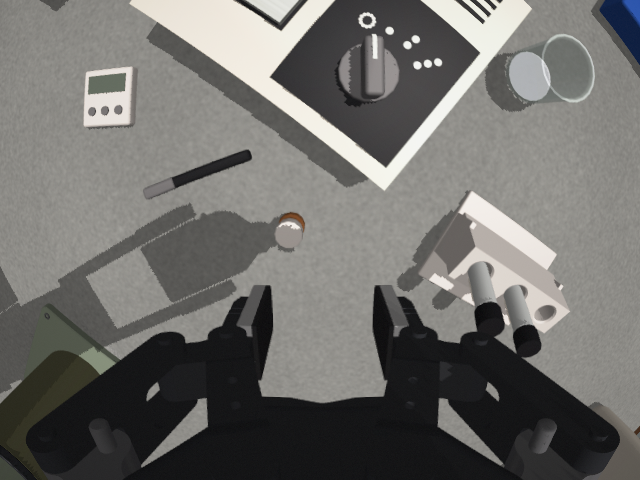

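```bash
python3 - <<'E'
from h import *
t=load('top0');s=load('scene0');w=load('w14');w1=load('w1')
def blob(c,x,y,r=14,th=45):
    g=cv2.cvtColor(c['pix'],cv2.COLOR_RGB2GRAY);m=(g[y-r:y+r,x-r:x+r]<th).astype(np.uint8);n,l,st_,ce=cv2.connectedComponentsWithStats(m)
    i=1+np.argmax(st_[1:,4]);return ce[i]+[x-r,y-r],st_[i]
def tri(rays):
    A=np.zeros((3,3));b=np.zeros(3)
    for o,d in rays:
        d=d/np.linalg.norm(d);Q=np.eye(3)-np.outer(d,d);A+=Q;b+=Q@o
    p=np.linalg.solve(A,b);return p,[np.linalg.norm((np.eye(3)-np.outer(d,d)/(d@d))@(p-o)) for o,d in rays]
caps=[]
for n,(a,b,e,f) in {'A':((463,278),(135,282),(489,318),(504,161)),'B':((491,274),(160,266),(526,341),(546,115))}.items():
    ua,sa=blob(t,*a);ub,sb=blob(s,*b);uc,sc=blob(w,*e,22,40);ud,sd=blob(w1,*f,22,40)
    print(n,ua,sa[2:],ub,sb[2:],uc,sc[2:],ud,sd[2:])
    for rs in ([ray(t,*ua),ray(s,*ub)],[ray(t,*ua),ray(s,*ub),rayf(w,*uc)],[ray(t,*ua),ray(s,*ub),rayf(w1,*ud)]):
        p,r=tri(rs);print(p,r)
    caps.append(p)
d=caps[0]-caps[1];print(np.linalg.norm(d),np.degrees(np.arctan2(d[1],d[0])))
# rack base corners from zoom (scale 400/105=3.81)
f=lambda x,y:(420+x/3.81-.4,225+y/3.81-.4)
C=[onz(t,*f(x-400,y),z) for x,y,z in [(430,60,.0),(692,25,.0)]];print(C)
E
```

```text
A [463.6429 277.8442] [ 15  15 154] [135.0476 282.0688] [ 17  17 189] [487.0428 321.9864] [ 37  38 958] [502.805  161.0414] [ 35  38 918]
[ 0.4584 -0.316   0.1003] [np.float64(0.0215912896247452), np.float64(0.021591289624745227)]
[ 0.4575 -0.3155  0.0976] [np.float64(0.020791304610929328), np.float64(0.0224587984442793), np.float64(0.0020389756546597537)]
[ 0.4538 -0.3106  0.0939] [np.float64(0.01836383397139827), np.float64(0.026340611363351016), np.float64(0.01245306229975892)]
B [491.0949 274.3228] [ 15  14 158] [159.8024 266.0359] [ 16  15 167] [522.8628 344.5387] [ 37  38 904] [544.6674 114.014 ] [ 34  34 857]
[ 0.4803 -0.3073  0.1593] [np.float64(0.018488339035034936), np.float64(0.01848833903503497)]
[ 0.4759 -0.3076  0.1583] [np.float64(0.016899348847389854), np.float64(0.020602745279447707), np.float64(0.0064911916942441234)]
[ 0.4828 -0.3095  0.164 ] [np.float64(0.01693498172570029), np.float64(0.02056779710585873), np.float64(0.005720677894962545)]
0.07594993218297989 -177.9407274430263
[array([ 0.5484, -0.2527,  0.    ]), array([ 0.5697, -0.4002,  0.    ])]
```

```bash
cat >> h.py <<'E'
def blob(c,x,y,r=14,th=45):
    g=cv2.cvtColor(c['pix'],cv2.COLOR_RGB2GRAY);m=(g[y-r:y+r,x-r:x+r]<th).astype(np.uint8);n,l,st_,ce=cv2.connectedComponentsWithStats(m)
    i=1+np.argmax(st_[1:,4]);return ce[i]+[x-r,y-r],st_[i]
def tri(rays):
    A=np.zeros((3,3));b=np.zeros(3)
    for o,d in rays:
        d=d/np.linalg.norm(d);Q=np.eye(3)-np.outer(d,d);A+=Q;b+=Q@o
    p=np.linalg.solve(A,b);return p,[float(np.linalg.norm((np.eye(3)-np.outer(d,d)/(d@d))@(p-o))) for o,d in rays]
E
python3 - <<'E'
from h import *
t=load('top0');s=load('scene0');w=load('w14');w1=load('w1')
caps=[]
for n,(a,b,e,f) in {'A':((463,278),(160,266),(489,318),(504,161)),'B':((491,274),(135,282),(526,341),(546,115))}.items():
    ua,sa=blob(t,*a);ub,sb=blob(s,*b);uc,sc=blob(w,*e,22,40);ud,sd=blob(w1,*f,22,40)
    for rs in ([ray(t,*ua),ray(s,*ub)],[ray(t,*ua),ray(s,*ub),rayf(w,*uc)],[ray(t,*ua),ray(s,*ub),rayf(w1,*ud)]):
        p,r=tri(rs);print(p,np.array(r))
        if len(rs)==2: caps.append(p)
d=caps[0]-caps[1];print(np.linalg.norm(d),np.degrees(np.arctan2(d[1],d[0])))
E
```

```text
[ 0.4656 -0.2864  0.1292] [0.0008 0.0008]
[ 0.4641 -0.2867  0.1293] [0.0021 0.0009 0.0027]
[ 0.465  -0.286   0.1288] [0.001  0.001  0.0011]
[ 0.4725 -0.3372  0.129 ] [0.0007 0.0007]
[ 0.47   -0.3374  0.1286] [0.0029 0.0011 0.0038]
[ 0.4718 -0.3369  0.1285] [0.0011 0.0008 0.001 ]
0.05120716903385034 97.7992180219111
```

Call:
servo_tool:
  plan: "0.5 -3 0 0 0 -6;0.9 -6 0 0 0 -12;1.3 -9 0 0 0 -18;1.7 -12 0 0 0 -24;2 -15.1 0 0 0 -29.5;2 -15.1 0 0 0 -29.5;2 -15.1 0 0 0 -29.5"
  grip: 0.47

```text
time: 19.25
position: [0.4594, -0.2794, 0.2381]
tool_rot: [-0.705, -0.053, 0.705, -0.052]
wrist_force: [-0.4, -0.5, -0.3]
finger_gap: 0.473
```

Call:
servo_tool:
  plan: "0 0 0 0.8 -5.9 0;0 0 -2 1.7 -11.9 0;0 0 -4 2.4 -17.3 0;0 0 -6 2.8 -19.8 0;0 0 -7 2.8 -19.8 0;0 0 -7 2.8 -19.8 0;0 0 -7 2.8 -19.8 0"

```text
time: 19.83
position: [0.4593, -0.2789, 0.1686]
tool_rot: [0.817, 0.061, -0.572, 0.044]
wrist_force: [-0.4, 0.3, 1.0]
finger_gap: 0.472
```

```bash
python3 - <<'E'
from h import *
c=snap('wrist','w15');st()
for p in [(.465,-.2863,.129),(.472,-.337,.129)]: print(projf(c,p))
s=snap('scene','s15')
for b in [(160,266),(135,282)]: print(blob(s,*b))
E
```

```text
t 19.88 pos [ 0.4601 -0.2799  0.1698] yawy -81.43 xaxis [ 0.3396  0.0471 -0.9394] j [-0.8847  0.0465  1.8994  0.3472  1.0351  0.3814] F [-0.391  -0.6945  1.2793] gap 0.47
[336.5253 286.5661]
[429.6753 286.422 ]Traceback (most recent call last):
  File "<stdin>", line 5, in <module>
  File "h.py", line 26, in blob
    g=cv2.cvtColor(c['pix'],cv2.COLOR_RGB2GRAY);m=(g[y-r:y+r,x-r:x+r]<th).astype(np.uint8);n,l,st_,ce=cv2.connectedComponentsWithStats(m)
                   ~^^^^^^^
KeyError: 'pix'
```

View pics/w15.png

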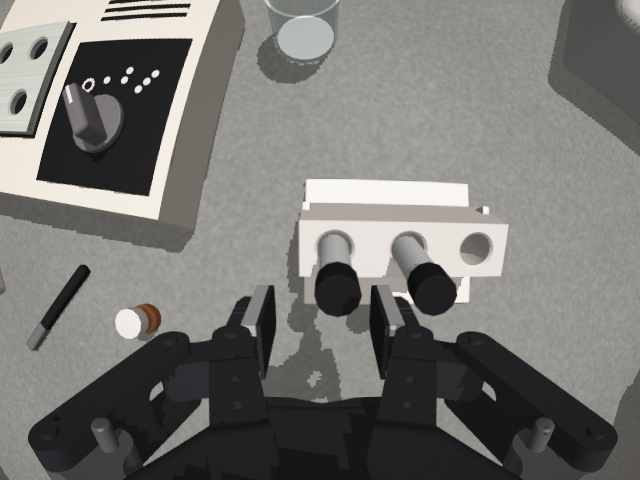

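Call:
servo_tool:
  plan: "-0.5 -0.4 0 0 0 0;-1 -0.8 0 0 0 0;-1 -0.8 0 0 0 0;-1 -0.8 0 0 0 0"

```text
time: 20.27
position: [0.4485, -0.2888, 0.1689]
tool_rot: [0.817, 0.059, -0.572, 0.043]
wrist_force: [0.9, -0.3, -0.1]
finger_gap: 0.468
```

```bash
python3 - <<'E'
from h import *
c=snap('wrist','w16');s=st()
cap=np.array([.465,-.2863,.129]);print(projf(c,cap))
u=np.array([-.3387,-.0476,.9397]);g=cap-.042*u;print('shift cm',(g-s['position'])*100)
d=load('w16');print(blob(d,324,290,24,40))
E
```

```text
t 20.32 pos [ 0.4484 -0.2886  0.1686] yawy -81.61 xaxis [ 0.339   0.0473 -0.9396] j [-0.9168  0.0416  1.907   0.3519  1.0433  0.3515] F [ 0.6019  0.3572 -0.0292] gap 0.472
[320.853  263.6673]
shift cm [ 3.0791  0.4302 -7.9106]
(array([320.9959, 277.1117]), array([  0,   0,  44,  27, 976], dtype=int32))
```

View pics/w16.png

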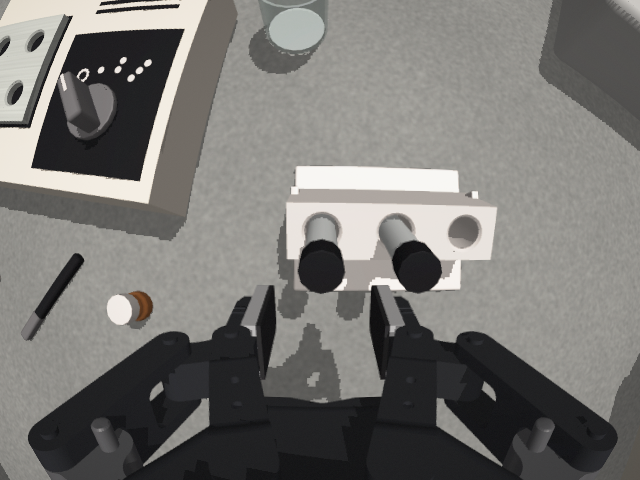

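Cap A is at (321,266) against a predicted (321,264). I'm going down along its axis.

Call:
servo_tool:
  plan: "0.8 0.1 -2 0 0 0;1.6 0.2 -4 0 0 0;2.3 0.3 -6 0 0 0;3 0.4 -7.8 0 0 0;3.1 0.4 -7.9 0 0 0;3.1 0.4 -7.9 0 0 0;3.1 0.4 -7.9 0 0 0"

```text
time: 20.9
position: [0.4864, -0.2932, 0.1007]
tool_rot: [0.821, 0.053, -0.566, 0.051]
wrist_force: [-12.7, 1.6, 39.3]
finger_gap: 0.469
```

Call:
servo_tool:
  plan: "0 0 0 0 0 0;0 0 0 0 0 0;0 0 0 0 0 0;0 0 0 0 0 0;0 0 0 0 0 0"
  grip: 0

```text
time: 21.32
position: [0.4865, -0.2914, 0.1022]
tool_rot: [0.822, 0.054, -0.565, 0.05]
wrist_force: [-16.3, 9.2, 49.8]
finger_gap: 0.282
```

```bash
python3 - <<'E'
from h import *
c=snap('wrist','w17');s=st()
E
```

```text
t 21.37 pos [ 0.4865 -0.2915  0.1022] yawy -81.65 xaxis [ 0.3552  0.0331 -0.9342] j [-0.859   0.1942  1.9013  0.391   0.8671  0.3342] F [-16.6071   8.8743  50.4102] gap 0.283
```

View pics/w17.png

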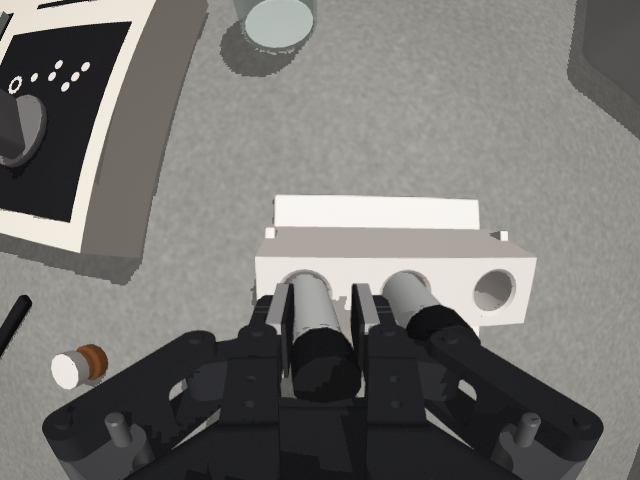

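Call:
servo_tool:
  plan: "-0.4 -0.1 1.2 0 0 0;-0.8 -0.1 2.4 0 0 0;-1.3 -0.2 3.6 0 0 0"

```text
time: 21.62
position: [0.4672, -0.2868, 0.1269]
tool_rot: [0.818, 0.059, -0.571, 0.044]
wrist_force: [2.9, -0.7, -0.8]
finger_gap: 0.272
```

```bash
python3 - <<'E'
from h import *
c=snap('wrist','w18');s=st();snap('scene','s18')
E
```

```text
t 21.67 pos [ 0.4676 -0.288   0.1291] yawy -81.61 xaxis [ 0.3427  0.0436 -0.9384] j [-0.8833  0.1258  1.9107  0.3692  0.9452  0.3459] F [1.2152 0.5266 1.8576] gap 0.27
```

View pics/w18.png

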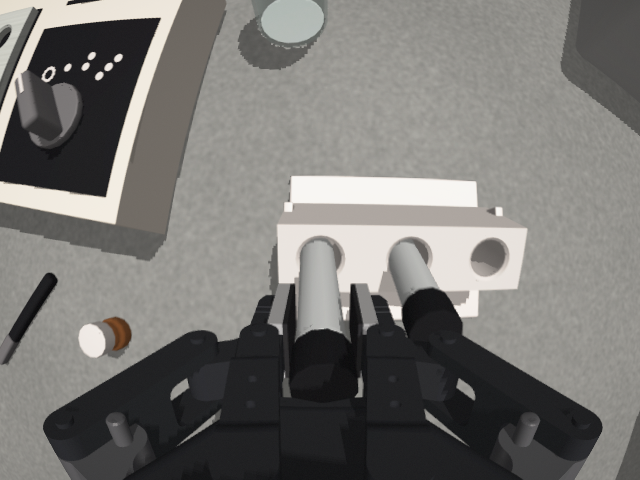

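View pics/s18.png

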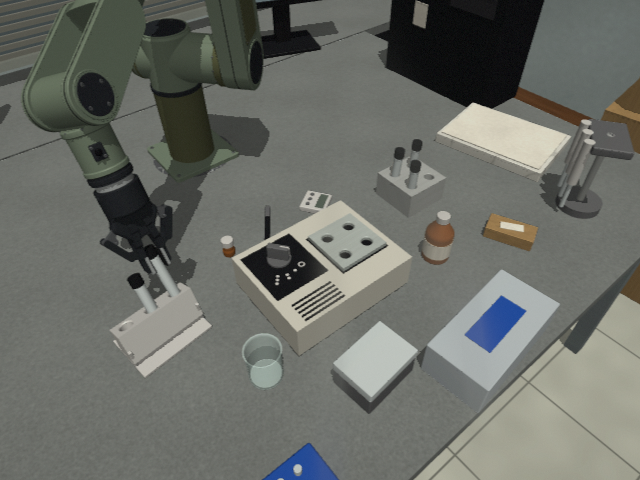

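Call:
servo_tool:
  plan: "-0.6 -0.1 1.6 0 0 0;-1.2 -0.2 3.2 0 0 0;-1.8 -0.3 5 0 0 0;-1.8 -0.3 7 0 0 0;-1.8 -0.3 9 0 0 0;-1.8 -0.3 10 -0.8 5.9 0;-1.8 -0.3 11 -1.7 11.9 0;-1.8 -0.3 11 -2.4 17.3 0;-1.8 -0.3 11 -2.8 19.8 0;-1.8 -0.3 11 -2.8 19.8 0;-1.8 -0.3 11 -2.8 19.8 0"

```text
time: 22.63
position: [0.4486, -0.2883, 0.2337]
tool_rot: [-0.705, -0.053, 0.705, -0.052]
wrist_force: [-0.2, 0.2, -0.4]
finger_gap: 0.267
```

```bash
python3 - <<'E'
from h import *
c=snap('wrist','w19');s=st();snap('scene','s19');snap('top','t19')
E
```

```text
t 22.68 pos [ 0.448  -0.2885  0.2338] yawy -81.52 xaxis [-0.0011  0.0021 -1.    ] j [-0.7351  0.1165  1.6402  0.0008  1.387   0.6875] F [ 0.7718  0.0054 -0.765 ] gap 0.268
```

View pics/w19.png

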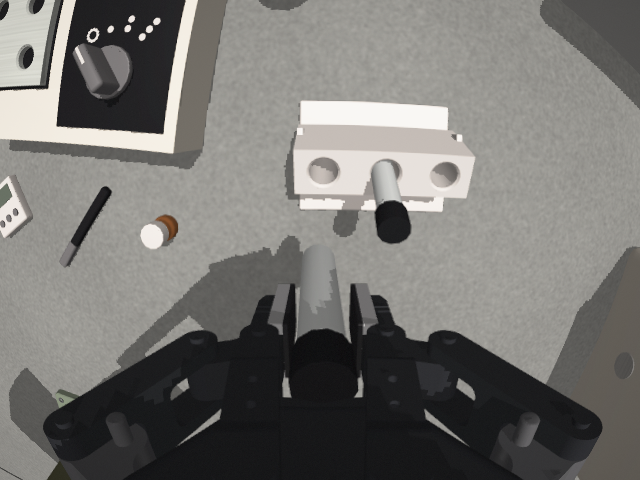

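View pics/s19.png

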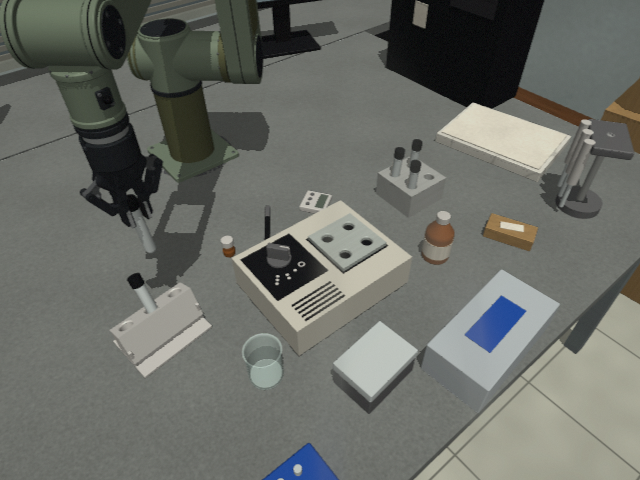

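View pics/t19.png

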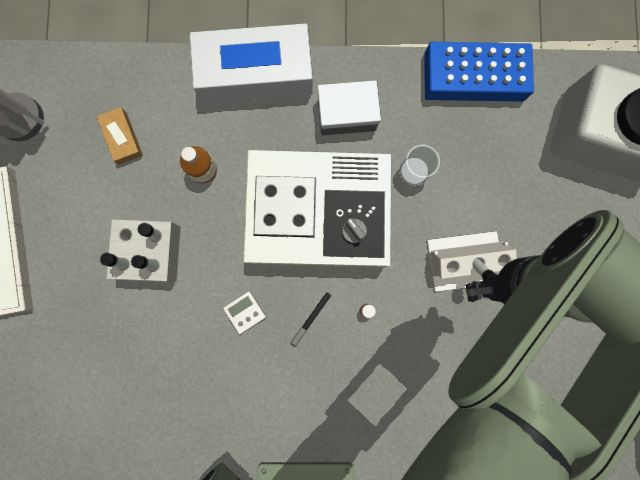

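```bash
python3 - <<'E'
import cv2
a=cv2.imread('pics/s19.png')[180:270,90:190];b=cv2.imread('pics/w19.png')[230:410,220:420]
cv2.imwrite('pics/z3.png',cv2.hconcat([cv2.resize(a,(400,360),interpolation=cv2.INTER_CUBIC),cv2.resize(b,(400,360),interpolation=cv2.INTER_CUBIC)]))
E
```

```text
(no output)
```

View pics/z3.png

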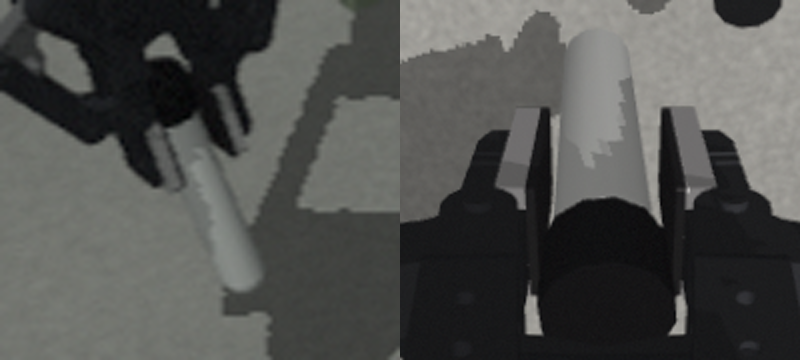

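```bash
python3 - <<'E'
from h import *
s=load('s19');w=load('w19');w10=load('w10')
for z in (.26,.2,.14): print(z,proj(s,(.448,-.2885,z)))
p,r=tri([ray(s,150.5,249.5),rayf(w,220+597/2,230+28/2)]);print('tip approx',p,r)
p,r=tri([ray(s,90+170/4,180+90/4),rayf(w,220+605/2-200+0,230+270/2)]);print('cap(w approx)',p,r)
# where should wrist tip be if tube vertical at TCP, in both
for name,tcp in (('w19',(.448,-.2885,.2338)),('w10',(.4872,.3012,.1464))):
    c=load(name)
    for L in (.06,.0685,.073): print(name,L,projf(c,np.array(tcp)-[0,0,L]), 'capc',projf(c,np.array(tcp)+[0,0,.115-L]))
E
```

```text
0.26 [134.9362 207.7542]
0.2 [144.688  233.6525]
0.14 [153.5009 257.0573]
tip approx [ 0.5156 -0.325   0.259 ] [0.031770712558526565, 0.03177071255852643]
cap(w approx) [ 0.4421 -0.2891  0.2683] [0.0013123737972799221, 0.0013123737972798092]
w19 0.06 [321.6396 257.9936] capc [320.1247 385.5318]
w19 0.0685 [321.6958 253.3216] capc [320.3203 368.897 ]
w19 0.073 [321.7239 250.9825] capc [320.4153 360.837 ]
w10 0.06 [322.2684 255.9492] capc [322.0318 383.5112]
w10 0.0685 [322.277  251.3134] capc [322.0627 366.7611]
w10 0.073 [322.2813 248.9934] capc [322.0777 358.6571]
```

```bash
python3 - <<'E'
from h import *
s=load('s19');w=load('w19')
p,r=tri([ray(s,150.5,249.5),rayf(w,220+197/2,230+28/2+6)]);print('tip',p,r)
p,r=tri([ray(s,90+178/4,180+105/4),rayf(w,220+205/2,230+215/2)]);print('cap bottom centre-ish',p,r)
for n in('w10','w13','w19'):
    d=load(n);g=cv2.cvtColor(d['pix'],cv2.COLOR_RGB2GRAY);print(n,g[300:410:4,321])
E
```

```text
tip [ 0.4474 -0.2875  0.1592] [0.0010870738924466255, 0.0010870738924465455]
cap bottom centre-ish [ 0.4506 -0.2888  0.2652] [3.378672165915674e-05, 3.378672165922817e-05]
w10 [119 119 119 119 119 118  17  16  14  16  15  17  17  17  22  23  22  21
  22  20  23  23  19  21  23  22  25  21]
w13 [129 130 130 130 130  19  19  16  19  18  19  21  17  25  26  24  25  23
  26  24  25  24  24  24  25  23  28  25]
w19 [140 134 118 119 118 118 119 135  18  18  18  16  14  17  19  17  21  21
  23  21  23  21  20  21  22  19  22  22]
```

Call:
servo_tool:
  plan: "1.7 3.3 0 0 0 0;3.4 6.6 0 0 0 0;5 9.9 0 0 0 0;6.7 13.2 0 0 0 0;8.4 16.5 0 0 0 0;10 19.8 0 0 0 0;11.7 23.1 0 0 0 0;13.4 26.4 0 0 0 0;15 29.7 0 0 0 0;16.7 33 0 0 0 0;18.2 36.1 0 0 0 0;18.2 36.1 0 0 0 0"

```text
time: 23.78
position: [0.6316, 0.077, 0.2349]
tool_rot: [0.706, 0.055, -0.704, 0.052]
wrist_force: [-0.6, -0.7, -0.3]
finger_gap: 0.264
```

Call:
servo_tool:
  plan: "0 0 -2 0 0 0;0 0 -4 0 0 0;0 0 -5 0 0 0;0 0 -5 0 0 0;0 0 -5 0 0 0"

```text
time: 24.2
position: [0.6296, 0.0711, 0.1846]
tool_rot: [-0.705, -0.052, 0.706, -0.052]
wrist_force: [0.4, 0.4, 0.1]
finger_gap: 0.264
```

```bash
python3 - <<'E'
from h import *
c=snap('wrist','w20');st()
for p in [(.6304,.0731,.095),(.5744,.0739,.095),(.6296,.0171,.095),(.5736,.0179,.095)]: print(projf(c,p))
a=cv2.imread('pics/w20.png')
cv2.imwrite('pics/z4.png',cv2.hconcat([cv2.resize(a[210:310,270:370],(400,400),interpolation=cv2.INTER_CUBIC),cv2.resize(a[:400,120:520],(400,400))]))
E
```

```text
t 24.25 pos [0.6306 0.0711 0.1859] yawy -81.61 xaxis [ 0.0008  0.0001 -1.    ] j [-0.024   0.3675  1.4331  0.0001  1.3402  1.4003] F [-0.1095 -1.1477 -0.6456] gap 0.27
[318.5151 240.4075]
[306.0262 315.6352]
[401.2588 253.2573]
[383.1809 325.9152]
```

View pics/z4.png

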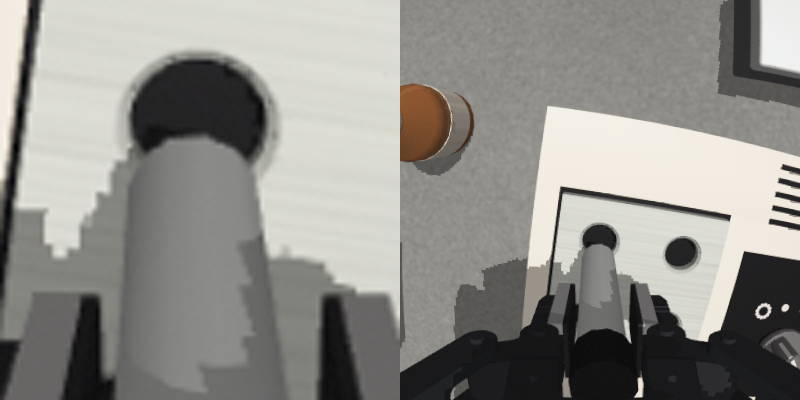

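Call:
servo_tool:
  plan: "0 0 -0.6 0 0 0;0 0 -1.1 0 0 0;0 0 -1.1 0 0 0;0 0 -1.1 0 0 0"

```text
time: 24.58
position: [0.6303, 0.0718, 0.1741]
tool_rot: [-0.705, -0.052, 0.705, -0.052]
wrist_force: [0.8, -0.1, -0.5]
finger_gap: 0.269
```

```bash
python3 - <<'E'
from h import *
c=snap('wrist','w21');st()
print(projf(c,(.6304,.0731,.095)))
a=cv2.imread('pics/w21.png')
cv2.imwrite('pics/z5.png',cv2.resize(a[210:310,270:370],(400,400),interpolation=cv2.INTER_CUBIC))
E
```

```text
t 24.63 pos [0.6305 0.0719 0.1743] yawy -81.55 xaxis [ 0.0001  0.     -1.    ] j [-0.0228  0.3783  1.4434  0.      1.3198  1.4005] F [ 0.1999 -0.122   0.5347] gap 0.268
[319.4111 246.4792]
```

View pics/z5.png

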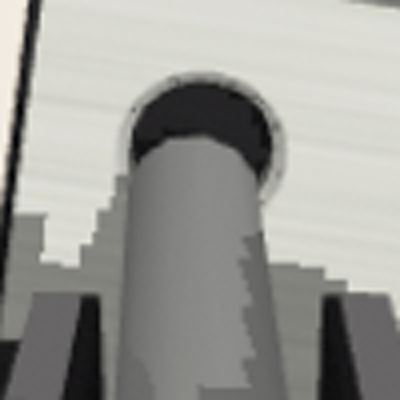

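Call:
servo_tool:
  plan: "0.1 -0.1 -0.3 0 0 0;0.1 -0.1 -0.8 0 0 0;0.1 -0.1 -1.4 0 0 0;0.1 -0.1 -2 0 0 0;0.1 -0.1 -2 0 0 0"

```text
time: 25.05
position: [0.6304, 0.0709, 0.1521]
tool_rot: [-0.704, -0.052, 0.706, -0.052]
wrist_force: [1.0, -0.0, -0.9]
finger_gap: 0.266
```

```bash
python3 - <<'E'
from h import *
c=snap('wrist','w22');st()
a=cv2.imread('pics/w22.png')
cv2.imwrite('pics/z6.png',cv2.resize(a[210:310,270:370],(400,400),interpolation=cv2.INTER_CUBIC))
E
```

```text
t 25.1 pos [0.6307 0.0709 0.1528] yawy -81.54 xaxis [-0.0021  0.0001 -1.    ] j [-0.0243  0.4009  1.4595  0.      1.2834  1.3989] F [ 0.488   0.4676 -0.4736] gap 0.269
```

View pics/z6.png

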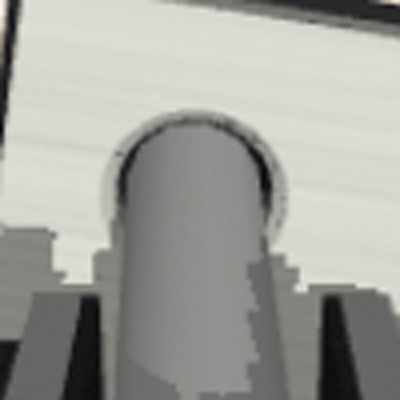

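In the well and roughly centred with no force. I'll keep lowering.

Call:
servo_tool:
  plan: "0 0 -0.6 0 0 0;0 0 -1.2 0 0 0;0 0 -1.8 0 0 0;0 0 -2.4 0 0 0;0 0 -3 0 0 0;0 0 -3.4 0 0 0;0 0 -3.4 0 0 0;0 0 -3.4 0 0 0"

```text
time: 25.77
position: [0.6326, 0.0709, 0.1205]
tool_rot: [0.706, 0.052, -0.704, 0.052]
wrist_force: [5.3, 0.2, -1.1]
finger_gap: 0.265
```

Call:
servo_tool:
  plan: "0 0 -0.2 0 0 0;0 0 -0.4 0 0 0;0 0 -0.4 0 0 0"

```text
time: 26.02
position: [0.6335, 0.0709, 0.1202]
tool_rot: [0.707, 0.052, -0.703, 0.052]
wrist_force: [-0.2, -0.8, 13.1]
finger_gap: 0.267
```

```bash
python3 - <<'E'
from h import *
c=snap('wrist','w23');st()
E
```

```text
t 26.07 pos [0.6335 0.0709 0.1202] yawy -81.54 xaxis [ 0.005  -0.0002 -1.    ] j [-0.0242  0.4367  1.4821 -0.      1.2178  1.399 ] F [-0.2885 -0.4519 12.9076] gap 0.27
```

View pics/w23.png

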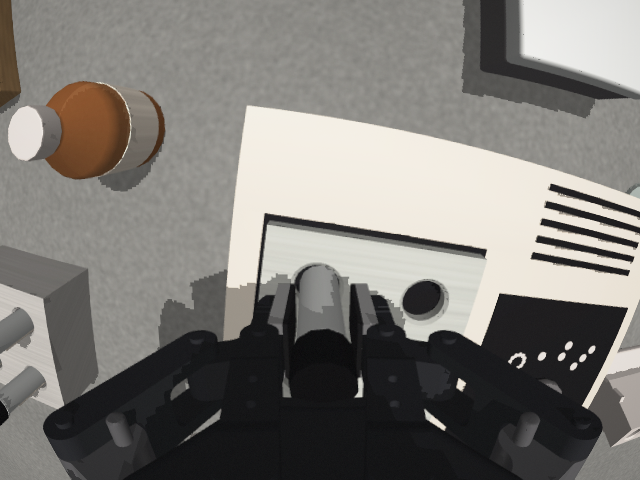

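Call:
servo_tool:
  plan: "0 0 0.3 0 0 0;0 0 0.3 0 0 0;0 0 0.3 0 0 0;0 0 0.3 0 0 0"
  grip: 0.5

```text
time: 26.4
position: [0.6301, 0.0709, 0.1179]
tool_rot: [-0.704, -0.052, 0.706, -0.052]
wrist_force: [-0.1, -0.5, -0.1]
finger_gap: 0.499
```

Call:
servo_tool:
  plan: "0 0 3 0 0 0;0 0 6.5 0 0 0;0 0 10 0 0 0;0 0 12 0 0 0;0 0 12 0 0 0"

```text
time: 26.82
position: [0.6345, 0.0709, 0.2456]
tool_rot: [0.709, 0.052, -0.702, 0.053]
wrist_force: [0.8, 0.2, 1.2]
finger_gap: 0.501
```

```bash
python3 - <<'E'
from h import *
c=snap('wrist','w24');s=st();snap('scene','s24')
for z in (.145,.165): print(projf(c,(.6304,.0731,z)),proj(load('s24'),(.6304,.0731,z)))
print(proj(load('s24'),(.6304,.0731,.095)))
a=cv2.imread('pics/s24.png')
cv2.imwrite('pics/z7.png',cv2.hconcat([cv2.resize(cv2.imread('pics/w24.png')[200:400,220:420],(400,400)),cv2.resize(a[180:280,290:390],(400,400),interpolation=cv2.INTER_CUBIC)]))
E
```

```text
t 26.87 pos [0.633  0.0709 0.2424] yawy -81.54 xaxis [ 0.0057 -0.0002 -1.    ] j [-0.0242  0.325   1.3704 -0.      1.4406  1.3989] F [0.0491 0.4054 1.0306] gap 0.503
[317.0836 244.2189] [367.6238 221.3279]
[316.7136 253.169 ] [368.2368 213.6635]
[366.1695 239.5104]
```

View pics/z7.png

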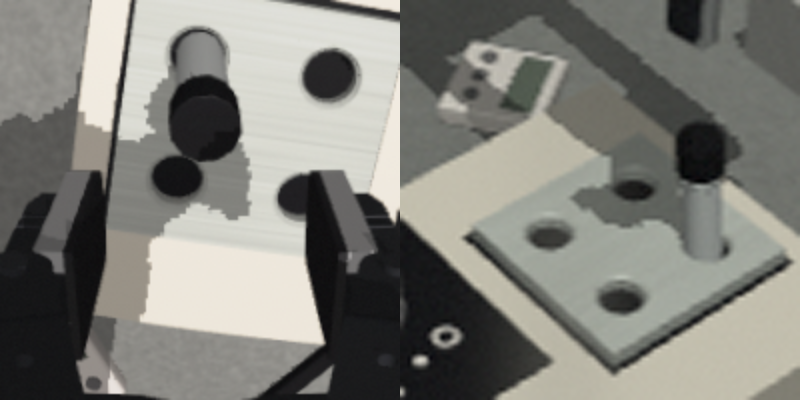

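```bash
python3 - <<'E'
from h import *
snap('top','t25');t=load('t25');s=load('s24')
cv2.imwrite('pics/z8.png',cv2.hconcat([cv2.resize(t['pix'][200:320,400:560][:,:,::-1],(400,300)),cv2.resize(s['pix'][230:380,90:290][:,:,::-1],(400,300))]))
ua,_=blob(t,491,274);ub,_=blob(s,135,282);print(ua,ub,_);print(tri([ray(t,*ua),ray(s,*ub)]))
E
```

```text
[489.3935 277.1419] [135.3851 280.523 ] [  7   5  16  16 174]
(array([ 0.4674, -0.3349,  0.1267]), [0.0008469655129010877, 0.0008469655129012195])
```

View pics/z8.png

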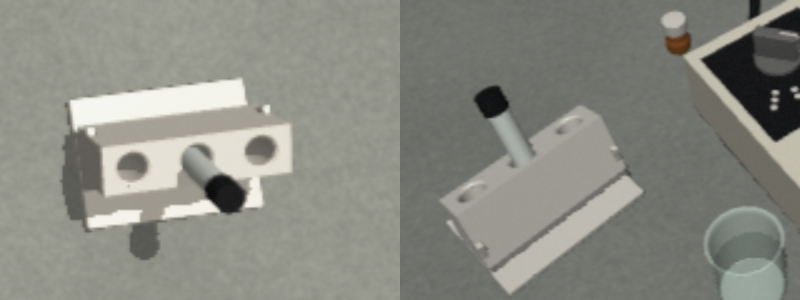

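Call:
servo_tool:
  plan: "-1.5 -3.5 0 0 0 0;-3 -7 0 0 0 0;-4.5 -10.5 0 0 0 0;-6 -14 0 0 0 0;-7.5 -17.5 0 0 0 0;-9 -21 0 0 0 0;-10.5 -24.5 0 0 0 0;-12 -28 0 0 0 0;-13.5 -31.5 0 0 0 0;-15 -35 0 0 0 0;-16.5 -38.5 0 0 0 0;-17.9 -40.8 0 0 0 0"
  grip: 0.55

```text
time: 27.97
position: [0.4498, -0.3389, 0.2362]
tool_rot: [-0.704, -0.053, 0.707, -0.05]
wrist_force: [-0.1, -0.2, 0.4]
finger_gap: 0.552
```

Call:
servo_tool:
  plan: "0 0 0 0.8 -5.9 0;0 0 -2 1.7 -11.9 0;0 0 -4 2.4 -17.3 0;0 0 -6 2.9 -20.8 0;0 0 -8 2.9 -20.8 0;0 0 -8 2.9 -20.8 0;0 0 -8 2.9 -20.8 0;0 0 -8 2.9 -20.8 0"

```text
time: 28.63
position: [0.4528, -0.337, 0.1592]
tool_rot: [0.822, 0.06, -0.565, 0.043]
wrist_force: [-1.0, 0.6, -0.2]
finger_gap: 0.549
```

```bash
python3 - <<'E'
from h import *
c=snap('wrist','w26');s=st()
cap=np.array([.4674,-.3349,.1267]);print(projf(c,cap))
g=np.array([.4827,-.3328,.0875]);print('shift',(g-s['position'])*100)
E
```

```text
t 28.68 pos [ 0.4533 -0.3376  0.1602] yawy -81.54 xaxis [ 0.3557  0.0486 -0.9333] j [-0.9793  0.1278  1.8374  0.3827  1.042   0.2705] F [-0.2343 -0.4607 -0.0945] gap 0.548
[321.1404 268.5395]
shift [ 2.938   0.4783 -7.272 ]
```

View pics/w26.png

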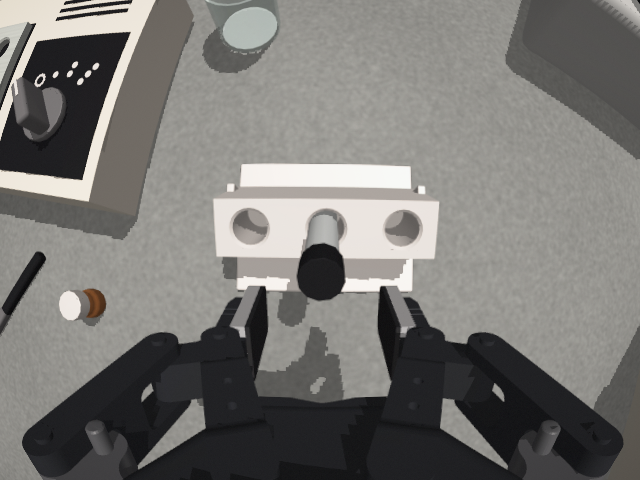

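Call:
servo_tool:
  plan: "0.8 0.1 -2 0 0 0;1.6 0.3 -4 0 0 0;2.4 0.4 -6 0 0 0;2.8 0.5 -7 0 0 0;2.8 0.5 -7 0 0 0;2.8 0.5 -7 0 0 0"

```text
time: 29.18
position: [0.4811, -0.3321, 0.0899]
tool_rot: [0.822, 0.06, -0.565, 0.043]
wrist_force: [0.1, -0.7, 0.0]
finger_gap: 0.552
```

Call:
servo_tool:
  plan: "0 0 0 0 0 0;0 0 0 0 0 0;0 0 0 0 0 0;0 0 0 0 0 0;0 0 0 0 0 0"
  grip: 0

```text
time: 29.6
position: [0.481, -0.3333, 0.0908]
tool_rot: [0.822, 0.059, -0.564, 0.044]
wrist_force: [-1.1, 0.4, 4.2]
finger_gap: 0.263
```

```bash
python3 - <<'E'
from h import *
c=snap('wrist','w27');s=st()
E
```

```text
t 29.65 pos [ 0.481  -0.3333  0.0908] yawy -81.61 xaxis [ 0.3567  0.0471 -0.933 ] j [-0.9282  0.263   1.8449  0.4153  0.8911  0.2547] F [-2.1134 -1.0869  6.2861] gap 0.266
```

View pics/w27.png

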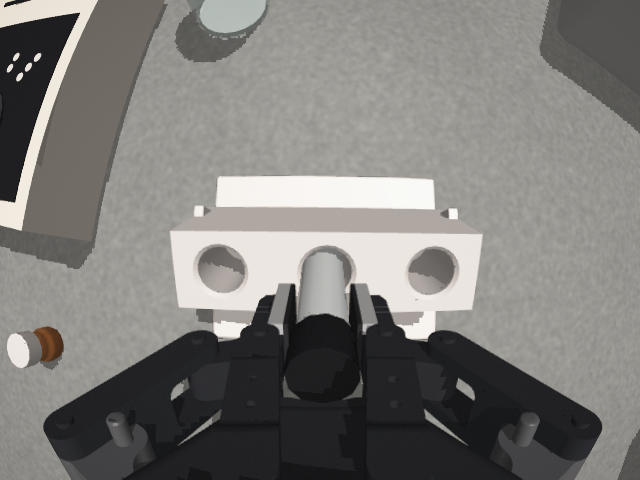

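Good grasp. I'll extract along the axis, then bring it upright.

Call:
servo_tool:
  plan: "-1 -0.1 2.7 0 0 0;-2 -0.3 5.4 0 0 0;-2.6 -0.4 7 0 0 0;-2.6 -0.4 9 0 0 0;-2.6 -0.4 12 0 0 0;-2.6 -0.4 14 -0.8 5.9 0;-2.6 -0.4 15 -1.7 11.9 0;-2.6 -0.4 15 -2.4 17.3 0;-2.6 -0.4 15 -2.9 20.8 0;-2.6 -0.4 15 -2.9 20.8 0;-2.6 -0.4 15 -2.9 20.8 0"

```text
time: 30.57
position: [0.4547, -0.3354, 0.2384]
tool_rot: [0.705, 0.053, -0.705, 0.052]
wrist_force: [-0.3, -0.4, -0.8]
finger_gap: 0.265
```

```bash
python3 - <<'E'
from h import *
c=snap('wrist','w28');s=st();print('to well shift',(np.array([.5744,.0735])-s['position'][:2])*100)
E
```

```text
t 30.62 pos [ 0.454  -0.3355  0.2382] yawy -81.52 xaxis [-0.0004  0.0018 -1.    ] j [-0.7903  0.18    1.5585  0.001   1.4047  0.6323] F [ 0.1243  0.1801 -0.6797] gap 0.27
to well shift [12.0417 40.8987]
```

View pics/w28.png

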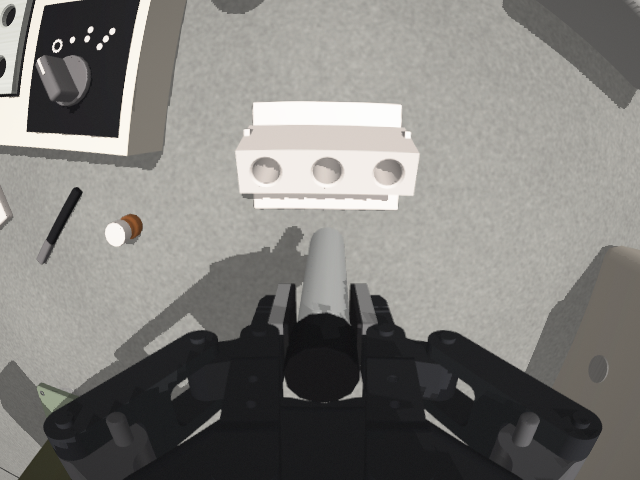

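```bash
python3 - <<'E'
from h import *
snap('scene','s28')
a=cv2.imread('pics/s28.png')[190:290,70:170];b=cv2.imread('pics/w28.png')[220:420,220:420]
cv2.imwrite('pics/z9.png',cv2.hconcat([cv2.resize(a,(400,400),interpolation=cv2.INTER_CUBIC),cv2.resize(b,(400,400),interpolation=cv2.INTER_CUBIC)]))
s=load('s28');print(proj(s,(.454,-.3355,.27)),proj(s,(.454,-.3355,.165)))
E
```

```text
[106.6173 217.5284] [126.1743 261.9513]
```

View pics/z9.png

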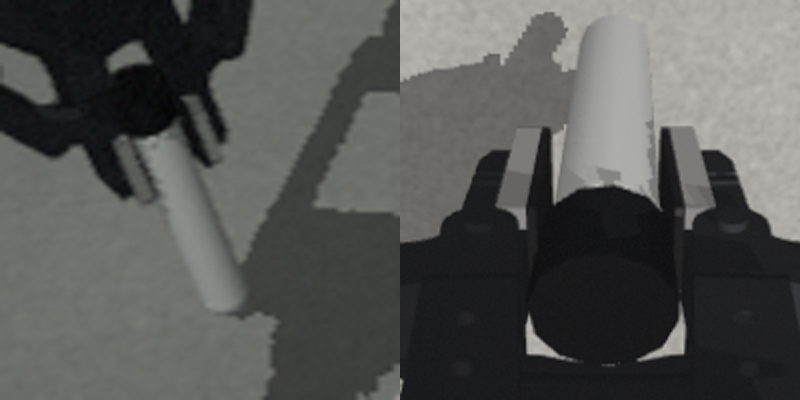

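```bash
python3 - <<'E'
from h import *
s=load('s28');w=load('w28')
a,r=tri([ray(s,126,264),rayf(w,327,241)]);print('hemi centre',a,r)
b,r=tri([ray(s,70+142/4,190+100/4),rayf(w,322,352)]);print('cap',b,r)
d=b-a;print(np.linalg.norm(d),'lean x deg',np.degrees(np.arctan2(d[0],d[2])),'y',np.degrees(np.arctan2(d[1],d[2])))
E
```

```text
hemi centre [ 0.4617 -0.3378  0.168 ] [0.00022626381701177173, 0.00022626381701178517]
cap [ 0.4549 -0.3358  0.2762] [0.0001410023512132765, 0.00014100235121346328]
0.10844052160096819 lean x deg -3.547343432187322 y 1.1044522968750208
```

Call:
servo_tool:
  plan: "1 3.6 0 0.2 1 0;2 7.2 0 0.4 2 0;3 10.8 0 0.6 3 0;4 14.4 0 0.8 4 0;5.1 18 0 0.8 4 0;6.2 21.6 0 0.8 4 0;7.2 25.2 0 0.8 4 0;8.2 28.8 0 0.8 4 0;9.2 32.4 0 0.8 4 0;10.2 36 0 0.8 4 0;11.2 39.6 0 0.8 4 0;11.7 41 0 0.8 4 0"

```text
time: 31.67
position: [0.5711, 0.0774, 0.2389]
tool_rot: [-0.68, -0.061, 0.729, -0.045]
wrist_force: [-0.9, 0.7, 0.1]
finger_gap: 0.263
```

Call:
servo_tool:
  plan: "0 0 -2 0 0 0;0 0 -4 0 0 0;0 0 -4.5 0 0 0;0 0 -4.5 0 0 0;0 0 -4.5 0 0 0"

```text
time: 32.08
position: [0.5711, 0.0729, 0.1943]
tool_rot: [-0.68, -0.058, 0.729, -0.045]
wrist_force: [0.7, -0.2, -1.0]
finger_gap: 0.266
```

```bash
python3 - <<'E'
from h import *
c=snap('wrist','w29');snap('scene','s29');st()
for p in [(.6304,.0731,.095),(.5744,.0739,.095)]: print(projf(c,p))
a=cv2.imread('pics/w29.png')
cv2.imwrite('pics/z10.png',cv2.hconcat([cv2.resize(a[200:300,270:370],(400,400),interpolation=cv2.INTER_CUBIC),cv2.resize(cv2.imread('pics/s29.png')[130:260,270:400],(400,400))]))
E
```

```text
t 32.18 pos [0.5722 0.0731 0.1957] yawy -81.66 xaxis [-0.0673  0.014  -0.9976] j [-0.0297  0.2841  1.5231  0.0122  1.4021  1.3924] F [0.5528 0.5457 0.6211] gap 0.262
[338.5513 140.9135]
[324.3258 223.7837]
```

View pics/z10.png

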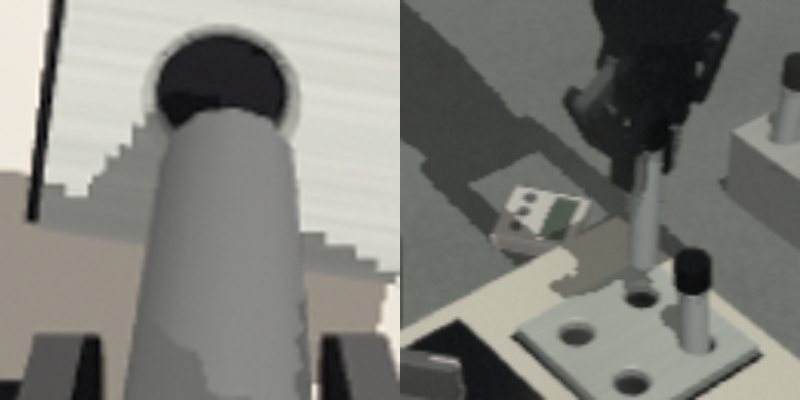

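View pics/w29.png

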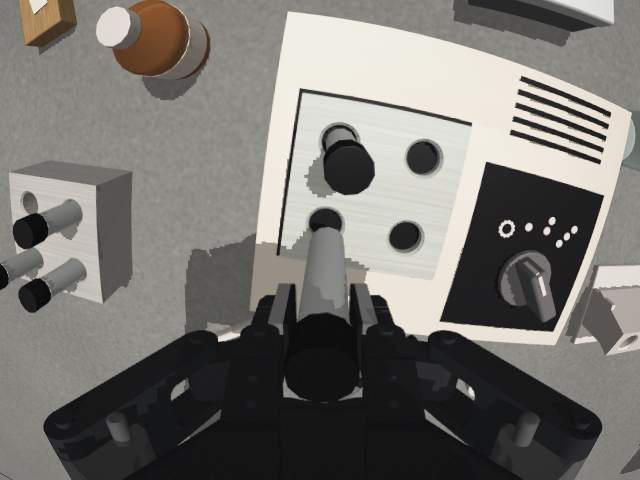

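```bash
python3 - <<'E'
from h import *
snap('top','t29')
a=cv2.imread('pics/s29.png')[220:310,230:350];b=cv2.imread('pics/w29.png')[190:340,440:620];d=cv2.imread('pics/s0.png') if 0 else cv2.imread('pics/t29.png')[140:280,310:400]
cv2.imwrite('pics/z11.png',cv2.hconcat([cv2.resize(a,(266,400)) if 0 else cv2.resize(a,(300,300),interpolation=cv2.INTER_CUBIC),cv2.resize(b,(300,300)),cv2.resize(d,(200,300))]))
w=load('w29')
import math
for ang in (0.675-.015,-.675-.015,-.225-.015):
    e=np.array([math.cos(ang),math.sin(ang),0]);k=np.array([.5555,-.088,.126])
    print(ang,projf(w,k+.022*e),projf(w,k-.022*e))
E
```

```text
0.66 [537.7302 273.0372] [549.2497 318.8165]
-0.6900000000000001 [566.4942 277.6313] [520.638  316.0599]
-0.24 [559.7132 270.7472] [528.0226 321.977 ]
```

View pics/z11.png

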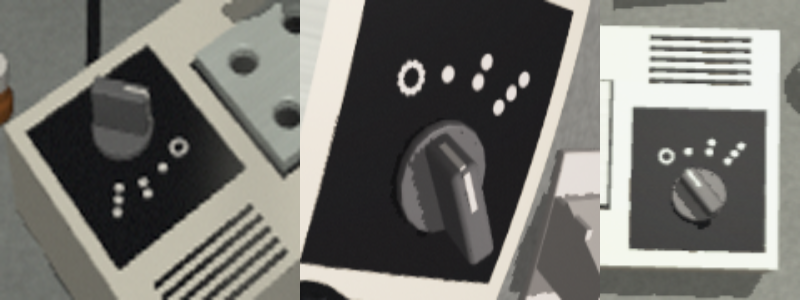

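```bash
python3 - <<'E'
from h import *
s=load('s29');w=load('w29')
a,r=tri([ray(s,350.3,213.6),rayf(w,327.3,240)]);print('hemi',a,r)
b,r=tri([ray(s,270+250/3.077,130+135/3.077),rayf(w,322,352)]);print('cap',b,r)
d=b-a;print(np.linalg.norm(d),'lean x deg',np.degrees(np.arctan2(d[0],d[2])),'y',np.degrees(np.arctan2(d[1],d[2])))
print(proj(s,(.5744,.0739,.095)),projf(w,(.5744,.0739,.095)),'vs seen scene',(400-400+0,0))
cv2.imwrite('pics/z12.png',cv2.resize(cv2.imread('pics/s29.png')[170:260,320:380],(533,800))[:600] if 0 else cv2.resize(cv2.imread('pics/s29.png')[165:255,310:400],(600,600),interpolation=cv2.INTER_CUBIC))
E
```

```text
hemi [0.5782 0.0727 0.1303] [0.0021261283208680124, 0.002126128320868007]
cap [0.5766 0.0724 0.2311] [0.0027353096808505387, 0.0027353096808505214]
0.10087039786414187 lean x deg -0.9349452745311044 y -0.19628706833984563
[348.0321 224.5208] [324.3258 223.7837] vs seen scene (0, 0)
```

View pics/z12.png

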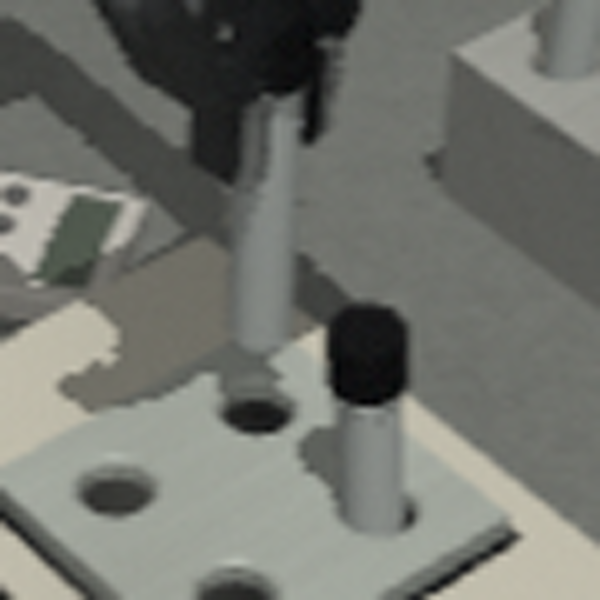

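```bash
python3 - <<'E'
from h import *
s=load('s29');w=load('w29')
for wr in (238,241.8,244):
  a,r=tri([ray(s,348.8,213.0),rayf(w,325.1,wr)]);print('hemi',a,r,(a[:2]-[.5744,.0739])*1000)
E
```

```text
hemi [0.5766 0.073  0.129 ] [0.0002487636470357607, 0.00024876364703572084] [ 2.1555 -0.8808]
hemi [0.575  0.0731 0.1286] [0.0007959314748319065, 0.0007959314748320867] [ 0.6404 -0.7546]
hemi [0.5742 0.0732 0.1283] [0.0014049179094016337, 0.001404917909401707] [-0.2225 -0.6906]
```

Call:
servo_tool:
  plan: "-0.1 0.1 -0.7 0 0 0;-0.1 0.1 -1.5 0 0 0;-0.1 0.1 -1.8 0 0 0;-0.1 0.1 -1.8 0 0 0;-0.1 0.1 -1.8 0 0 0"

```text
time: 32.65
position: [0.57, 0.0749, 0.1756]
tool_rot: [-0.68, -0.059, 0.729, -0.045]
wrist_force: [0.1, -0.1, -1.2]
finger_gap: 0.263
```

```bash
python3 - <<'E'
from h import *
c=snap('wrist','w30');snap('scene','s30');st()
a=cv2.imread('pics/w30.png')
cv2.imwrite('pics/z13.png',cv2.hconcat([cv2.resize(a[200:300,270:370],(400,400),interpolation=cv2.INTER_CUBIC),cv2.resize(cv2.imread('pics/s30.png')[185:245,318:378],(400,400),interpolation=cv2.INTER_CUBIC)]))
E
```

```text
t 32.75 pos [0.5705 0.0749 0.1763] yawy -81.59 xaxis [-0.0697  0.014  -0.9975] j [-0.0265  0.3011  1.5436  0.0124  1.367   1.3937] F [-0.145   0.1989  0.1061] gap 0.265
```

View pics/z13.png

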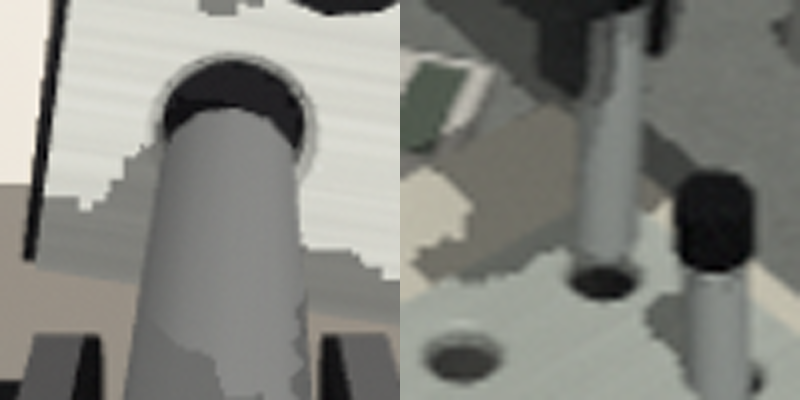

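Call:
servo_tool:
  plan: "0 0 -0.6 0 0 0;0 0 -1.2 0 0 0;0 0 -1.8 0 0 0;0 0 -2.4 0 0 0;0 0 -2.4 0 0 0;0 0 -2.4 0 0 0"

```text
time: 33.25
position: [0.5698, 0.0749, 0.1513]
tool_rot: [-0.68, -0.059, 0.73, -0.045]
wrist_force: [0.3, 0.5, -0.2]
finger_gap: 0.268
```

```bash
python3 - <<'E'
from h import *
c=snap('wrist','w31');st()
a=cv2.imread('pics/w31.png')
cv2.imwrite('pics/z14.png',cv2.resize(a[200:300,270:370],(400,400),interpolation=cv2.INTER_CUBIC))
E
```

```text
t 33.3 pos [0.5703 0.0749 0.1519] yawy -81.59 xaxis [-0.0704  0.014  -0.9974] j [-0.0266  0.3264  1.5647  0.0125  1.3214  1.3932] F [ 0.0593  0.9059 -0.5593] gap 0.267
```

View pics/z14.png

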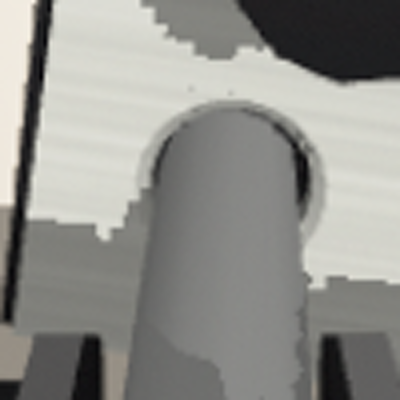

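Call:
servo_tool:
  plan: "0 0 -0.6 0 0 0;0 0 -1.2 0 0 0;0 0 -1.8 0 0 0;0 0 -2.4 0 0 0;0 0 -2.8 0 0 0;0 0 -2.8 0 0 0;0 0 -2.8 0 0 0"

```text
time: 33.88
position: [0.5701, 0.0749, 0.1237]
tool_rot: [-0.68, -0.059, 0.729, -0.045]
wrist_force: [-0.7, 0.4, -0.3]
finger_gap: 0.268
```

Call:
servo_tool:
  plan: "0 0 -0.2 0 0 0;0 0 -0.4 0 0 0;0 0 -0.4 0 0 0"

```text
time: 34.13
position: [0.5703, 0.0749, 0.1201]
tool_rot: [-0.68, -0.059, 0.729, -0.045]
wrist_force: [0.3, 0.0, -0.2]
finger_gap: 0.267
```

Call:
servo_tool:
  plan: "0 0 -0.2 0 0 0;0 0 -0.4 0 0 0;0 0 -0.4 0 0 0"

```text
time: 34.38
position: [0.5701, 0.0749, 0.1158]
tool_rot: [-0.68, -0.059, 0.729, -0.045]
wrist_force: [-0.3, 0.3, -0.7]
finger_gap: 0.266
```

Call:
servo_tool:
  plan: "0 0 -0.2 0 0 0;0 0 -0.3 0 0 0;0 0 -0.3 0 0 0"

```text
time: 34.63
position: [0.5717, 0.0749, 0.1146]
tool_rot: [-0.682, -0.059, 0.728, -0.045]
wrist_force: [0.4, 0.5, 4.4]
finger_gap: 0.269
```

Call:
servo_tool:
  plan: "0 0 0 0 0 0;0 0 0 0 0 0;0 0 0 0 0 0;0 0 0 0 0 0"
  grip: 0.5

```text
time: 34.97
position: [0.57, 0.0749, 0.1128]
tool_rot: [-0.68, -0.059, 0.729, -0.045]
wrist_force: [-0.1, -0.8, 1.0]
finger_gap: 0.5
```

Call:
servo_tool:
  plan: "0 0 3 0 0 0;0 0 6.5 0 0 0;0 0 10 0 0 0;0 -3 12 0 -2 0;0 -7 12 0 -4 0;0 -11 12 -0.8 -4 0;0 -15 12 -0.8 -4 0;-1 -19 12 -0.8 -4 0;-1 -19 12 -0.8 -4 0"

```text
time: 35.72
position: [0.559, -0.1221, 0.2331]
tool_rot: [-0.705, -0.048, 0.706, -0.051]
wrist_force: [0.1, 1.4, -0.9]
finger_gap: 0.499
```

```bash
python3 - <<'E'
from h import *
snap('wrist','w32');snap('scene','s32');snap('top','t32');st()
s=load('s32');t=load('t32')
for p in [(.6304,.0731),(.5744,.0739)]:
    print([ (proj(s,(*p,z)),proj(t,(*p,z))) for z in (.155,.165)])
a=cv2.imread('pics/s32.png');b=cv2.imread('pics/s0.png') if 0 else cv2.imread('pics/scene0.png')
cv2.imwrite('pics/z15.png',cv2.hconcat([cv2.resize(a[180:280,290:390],(400,400),interpolation=cv2.INTER_CUBIC),cv2.resize(b[180:280,290:390],(400,400),interpolation=cv2.INTER_CUBIC)]))
for c,pts in ((s,[(366,218),(348,205)]),(load('scene0'),[(368,218),(348,205)])):
    for q in pts: print(blob(c,*q,12,45))
E
```

```text
t 35.87 pos [ 0.5601 -0.1154  0.2329] yawy -81.64 xaxis [-0.0006  0.0009 -1.    ] j [-0.3548  0.1992  1.5469  0.0007  1.3963  1.0699] F [ 1.0494 -0.5383 -0.1193] gap 0.501
[(array([367.928 , 217.5249]), array([267.3686, 183.6461])), (array([368.2368, 213.6635]), array([266.836 , 182.3559]))]
[(array([348.9294, 202.6063]), array([266.2701, 214.499 ])), (array([349.0867, 198.764 ]), array([265.7204, 213.5747]))]
(array([364.723 , 217.8851]), array([  5,   5,  12,  15, 148], dtype=int32))
(array([349.4231, 203.5308]), array([  8,   4,  11,  14, 130], dtype=int32))
(array([367.9932, 218.3401]), array([  7,   5,  11,  15, 147], dtype=int32))
(array([348.9784, 203.4532]), array([  8,   4,  11,  14, 139], dtype=int32))
```

View pics/z15.png

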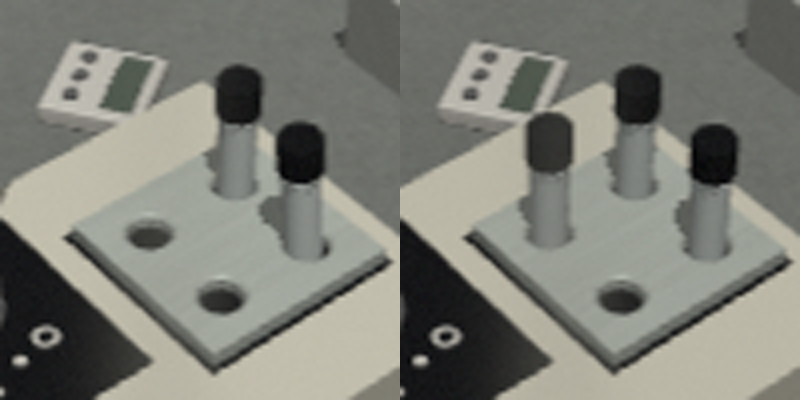

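View pics/t32.png

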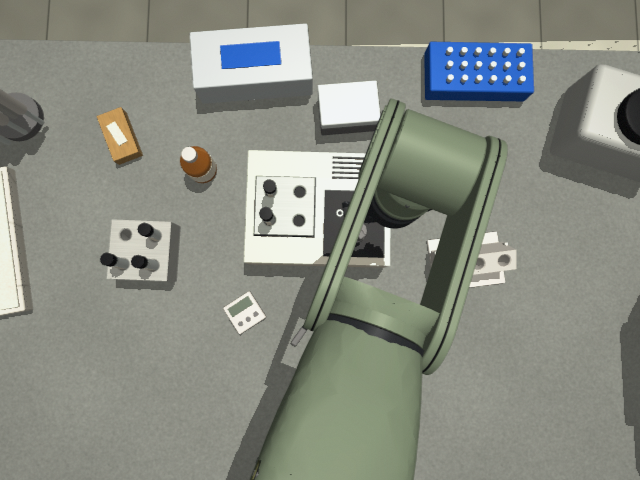

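```bash
python3 - <<'E'
from h import *
s=load('s32');t=load('t32')
for n,(a,b) in {'A':((366,218),(268,186)),'B':((348,205),(266,214))}.items():
    ua,_=blob(s,*a,12,45);ub,q=blob(t,*b,12,70);print(n,ub,q[2:],tri([ray(s,*ua),ray(t,*ub)]))
s=load('scene0');t=load('top0')
for n,(a,b) in {'A':((368,218),(268,184)),'B':((348,205),(266,214))}.items():
    ua,_=blob(s,*a,12,45);ub,q=blob(t,*b,12,70);print(n,ub,q[2:],tri([ray(s,*ua),ray(t,*ub)]))
E
```

```text
A [269.0741 187.163 ] [ 13  15 135] (array([0.6247, 0.0702, 0.1517]), [6.608595192745299e-06, 6.608595192804515e-06])
B [265.9291 214.2624] [ 13  14 141] (array([0.5752, 0.0747, 0.1527]), [5.8691064400344315e-05, 5.8691064400495364e-05])
A [267.1319 183.6806] [ 13  14 144] (array([0.6307, 0.0735, 0.1529]), [0.00025137615628578877, 0.0002513761562858383])
B [266.0352 214.7254] [ 14  15 142] (array([0.5743, 0.0744, 0.1525]), [0.0001622323391394583, 0.00016223233913957255])
```

Call:
servo_tool:
  plan: "-0.1 0.7 0 0 0 6;-0.2 1.4 -2 0 0 12;-0.3 2 -4 0 0 18;-0.4 2.7 -6 0 0 24;-0.4 2.7 -8 0 0 29.4;-0.4 2.7 -8 0 0 29.4;-0.4 2.7 -8 0 0 29.4"
  grip: 0.6

```text
time: 36.45
position: [0.5555, -0.0862, 0.152]
tool_rot: [-0.668, -0.23, 0.67, -0.229]
wrist_force: [-0.6, -0.3, 0.5]
finger_gap: 0.604
```

```bash
python3 - <<'E'
from h import *
c=snap('wrist','w33');st()
print(projf(c,(.5555,-.088,.126)))
E
```

```text
t 36.5 pos [ 0.5568 -0.087   0.1537] yawy -52.17 xaxis [ 0.0001  0.0001 -1.    ] j [-0.3087  0.2577  1.6478  0.0001  1.236   0.6018] F [0.2737 0.3706 0.1257] gap 0.601
[324.4776 281.084 ]
```

View pics/w33.png

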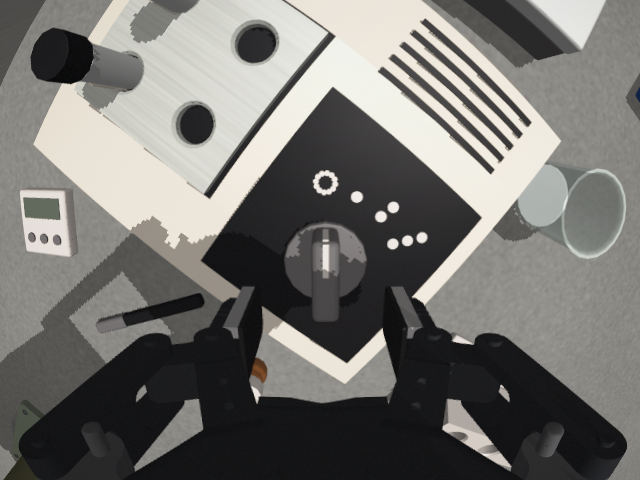

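The bar sits at col 325, pointing at the ring between the fingers. I'm descending, gripping and turning clockwise by 51.6°.

Call:
servo_tool:
  plan: "-0.1 -0.1 -1.6 0 0 0;-0.1 -0.1 -3.2 0 0 0;-0.1 -0.1 -4.7 0 0 0;-0.1 -0.1 -4.7 0 0 0;-0.1 -0.1 -4.7 0 0 0"

```text
time: 36.92
position: [0.556, -0.0891, 0.1072]
tool_rot: [0.669, 0.229, -0.669, 0.229]
wrist_force: [-0.4, -0.1, -0.1]
finger_gap: 0.601
```

Call:
servo_tool:
  plan: "0 0 0 0 0 0;0 0 0 0 0 0;0 0 0 0 0 0;0 0 0 0 0 0;0 0 0 0 0 0;0 0 0 0 0 0"
  grip: 0
  squeeze: 50

```text
time: 37.42
position: [0.5555, -0.0879, 0.1081]
tool_rot: [0.669, 0.23, -0.669, 0.229]
wrist_force: [-3.7, 3.8, 6.6]
finger_gap: 0.152
```

Call:
servo_tool:
  plan: "0 0 0 0 0 -6.5;0 0 0 0 0 -13;0 0 0 0 0 -19.5;0 0 0 0 0 -26;0 0 0 0 0 -32.5;0 0 0 0 0 -39;0 0 0 0 0 -45.5;0 0 0 0 0 -51.6;0 0 0 0 0 -51.6;0 0 0 0 0 -51.6;0 0 0 0 0 -51.6"

```text
time: 38.33
position: [0.5557, -0.0891, 0.1081]
tool_rot: [0.702, -0.085, -0.702, -0.085]
wrist_force: [-3.0, 1.9, 5.3]
finger_gap: 0.151
```

```bash
python3 - <<'E'
from h import *
print(st()['moment'])
E
```

```text
t 38.33 pos [ 0.5557 -0.0891  0.1081] yawy -103.75 xaxis [ 0.0007 -0.0002 -1.    ] j [-0.3128  0.3117  1.6839 -0.      1.1452  1.498 ] F [-3.0069  1.8882  5.3413] gap 0.151
[ 0.1377  0.4993 -0.0275]
```

Yaw is −103.75° against a target of −103.8°. I'll release, withdraw and inspect everything.

Call:
servo_tool:
  plan: "0 0 0 0 0 0;0 0 0 0 0 0;0 0 0 0 0 0;0 0 3 0 0 0;0 0 6 0 0 0;-1 -2 9 0 0 0;-3 -5 12 0 0 0;-5 -8 12 0 0 0;-7 -11 12 0 0 0;-9 -14 12 0 0 0;-10 -17 12 0 0 0;-10 -17 12 0 0 0"
  grip: 0.6

```text
time: 39.33
position: [0.4535, -0.2641, 0.2267]
tool_rot: [0.702, -0.088, -0.702, -0.085]
wrist_force: [0.4, 0.1, -0.3]
finger_gap: 0.601
```

Call:
servo_tool:
  plan: "-3 -3 0 0 0 0;-6 -6 0 0 0 0;-9 -9 0 0 0 0;-11 -12 0 0 0 0;-11 -12 0 0 0 0;-11 -12 0 0 0 0"

```text
time: 39.83
position: [0.3446, -0.3804, 0.2263]
tool_rot: [0.702, -0.086, -0.702, -0.086]
wrist_force: [0.1, 0.5, 0.6]
finger_gap: 0.599
```

```bash
python3 - <<'E'
from h import *
snap('scene','s34');snap('top','t34');st()
t=load('t34');s=load('s34')
cv2.imwrite('pics/z16.png',cv2.hconcat([cv2.resize(t['pix'][140:300,100:400][:,:,::-1],(800,427))]))
cv2.imwrite('pics/z17.png',cv2.resize(s['pix'][130:300,220:460][:,:,::-1],(800,567)))
for n,(a,b) in {'A':((366,218),(268,186)),'B':((348,205),(266,214)),'c1':((399,155),(109,260)),'c2':((415,147),(139,262)),'c3':((414,167),(147,230))}.items():
    ua,_=blob(s,*a,12,45);ub,q=blob(t,*b,12,70);print(n,ua,ub,tri([ray(s,*ua),ray(t,*ub)])[0])
E
```

```text
t 39.93 pos [ 0.3459 -0.3785  0.2261] yawy -103.75 xaxis [ 0.0004  0.0009 -1.    ] j [-0.9998  0.0787  1.6979  0.0008  1.3656  0.8108] F [ 1.188  -0.8095  0.5157] gap 0.601
A [364.723  217.8851] [269.1176 187.1912] [0.6247 0.0702 0.1517]
B [349.4231 203.5308] [265.9291 214.2624] [0.5752 0.0747 0.1527]
c1 [398.6941 153.0941] [108.3989 259.3315] [0.4819 0.3458 0.1112]
c2 [416.5341 145.0455] [139.1754 261.7193] [0.5021 0.318  0.1403]
c3 [411.75 168.5 ] [145.4    229.8303] [0.5465 0.2958 0.1179]
```

View pics/z16.png

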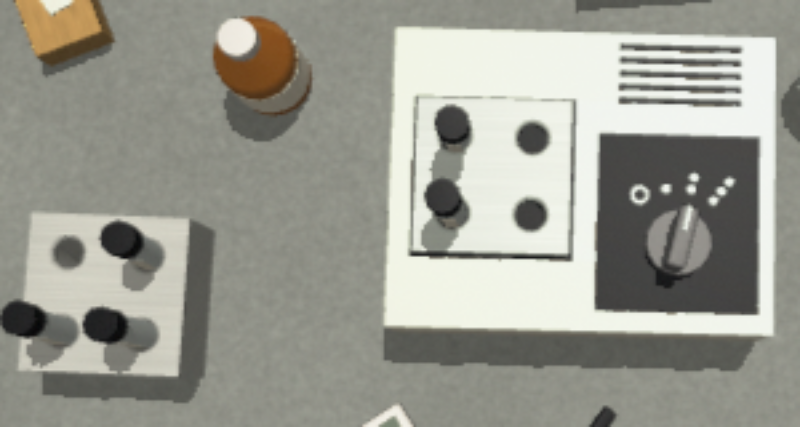

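View pics/z17.png

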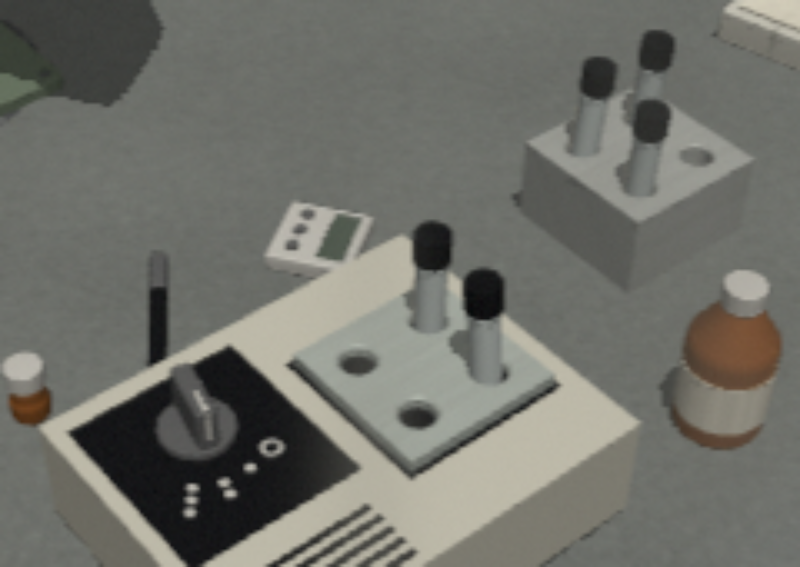

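View pics/t34.png

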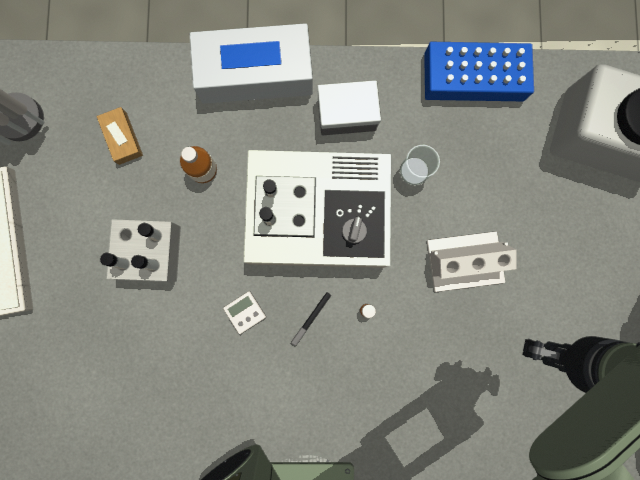

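```bash
python3 - <<'E'
from h import *
s=load('s34');t=load('t34')
for p in [(.4889,.3592),(.4869,.3012),(.5449,.2992)]:
    q=(*p,.126);a=proj(s,q);b=proj(t,q)
    ua,_=blob(s,*np.round(a).astype(int),9,60);ub,_=blob(t,*np.round(b).astype(int),9,70)
    print(a,ua,b,ub,*tri([ray(s,*ua),ray(t,*ub)]))
# knob bar angle from white/bright vs ends
x=lambda u,v,z:onz(t,100+u*300/800-.4,140+v*160/427-.4,z)
e=x(687,208,.126)-x(676,262,.126);print('bar angle',np.arctan2(e[1],e[0]),'expected',-.225-.015)
E
```

```text
[414.6782 143.6535] [416.44 144.81] [109.2338 261.8281] [108.3989 259.3315] [0.4933 0.3614 0.1242] [0.0003636030636748535, 0.00036360306367498916]
[396.8799 152.3427] [398.9126 152.8544] [141.3721 263.2509] [139.2722 261.7219] [0.4896 0.3057 0.1241] [0.0001820971180760291, 0.00018209711807607207]
[414.6163 164.0881] [414.8829 166.045 ] [144.0109 231.5628] [145.2112 229.8137] [0.5482 0.2977 0.1233] [0.000479647082181755, 0.0004796470821819844]
bar angle -0.1980801902576623 expected -0.24
```

```bash
python3 - <<'E'
from rig import env
print(env.close_job())
E
```

```text
the job is handed in; nothing more can be done
None
```

I turned the selector to off and moved the three finished tubes from the heater into the cooling block. Then I lowered the two fresh tubes into heater wells and set the selector to the two-dot mark. The job was handed in at about 40 s on the robot's clock.

**Selector:** in the last pictures the knob points at the two dots. Its measured bar angle was −0.20 rad against −0.24 expected, within my measuring error.

**Finished tubes:** all three cap heights are about 0.124 m against 0.126 nominal. My height readings elsewhere came out about 2.5 mm low, so these tubes are fully home.

**Fresh tubes:** both cap heights match those of the finished tubes that stood in the same wells at the start, within about 1 mm. The tube in the rear-left well (far from the robot) leans a little: its cap is about 7 mm off the axis. I put that at no more than 0.07 rad, inside the 0.12 limit.

**Bystanders:** none of them moved visibly in the last top picture, and the arm stood clear of everything.

**What went wrong:** while I was grasping the first fresh tube, the gripper pressed on its neighbour. The wrist force read about 50 N and the neighbouring tube shifted a few millimetres. I backed off and re-measured before taking that tube. I can't tell from here whether this counts against the 40 N limit on pressing with the gripper's body.

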